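# Magnetise the loose screwdrivers and rack them

## Task

Magnetise the screwdrivers that stand in the wooden block, one at a time from the longest to the shortest: stand each one tip-down in the jig's well, swing the sprung lever fully to its stop, hold it there for about half a second and let it spring all the way back while the screwdriver is still standing in the well, then move the screwdriver tip-down into a free tube of the steel rack. When all are in the rack, set the dust cap flat over the well and centred on it; leave the tape roll, solder reel and parts box alone.

Things in the scene. Friction and masses are not known exactly. Their poses are not given: they have to be found in the camera images.
- driver_long: screwdriver with a round blue plastic handle: 210 mm long overall, steel blade 8 mm diameter and 110 mm long, the rest handle of 32 mm diameter, about 110 g. Origin at the blade's tip, z along the shaft towards the handle's butt. Starts tip-down in one of the wooden block's holes, tip 10 mm above the bench. Not always there (None when absent)
- driver_mid: screwdriver with a round blue plastic handle: 185 mm long overall, steel blade 8 mm diameter and 100 mm long, the rest handle of 28 mm diameter, about 85 g. Origin at the blade's tip, z along the shaft towards the handle's butt. Starts tip-down in one of the wooden block's holes, tip 10 mm above the bench. Not always there (None when absent)
- driver_short: screwdriver with a round blue plastic handle: 160 mm long overall, steel blade 8 mm diameter and 90 mm long, the rest handle of 24 mm diameter, about 60 g. Origin at the blade's tip, z along the shaft towards the handle's butt. Starts tip-down in one of the wooden block's holes, tip 10 mm above the bench. Not always there (None when absent)
- block: wooden block on the bench, fixed, 180 x 60 x 55 mm, origin under its centre, x along its length, z up; three 14 mm square holes 45 mm deep at x = -60, 0 and +60 mm, y = 0, in which the screwdrivers start standing, any screwdriver in any hole
- rack: steel rack, fixed: an 180 x 70 x 8 mm base plate with three upright open square tubes (18 mm wide inside, 2 mm walls, top 80 mm above the bench, floor at 8 mm) at x = -60, 0 and +60 mm, y = 0; origin under its centre, x along its length, z up. Empty at the start
- tube0 (a point): centre of the mouth (80 mm above the bench) of the rack's tube at x = -60 mm
- tube1 (a point): the same, tube at x = 0
- tube2 (a point): the same, tube at x = +60 mm
- jig: magnetising jig, fixed: grey base plate 80 x 200 x 8 mm; an aluminium block 50 x 50 mm, top 55 mm above the bench, with the well at its centre, (0, 60) mm in the jig's frame; a lever on an upright pivot at (0, 0). Origin on the bench under the pivot, z up
- well (a point): centre of the well's mouth, 55 mm above the bench: a 14 mm square hole 45 mm deep (its floor is 10 mm above the bench)
- lever (a joint): angle of the sprung lever about the upright pivot at the jig's origin, rad: 0 at rest, 0.8 at its stop, growing counter-clockwise seen from above, so the handle end moves towards the jig's +x. A spring returns it when let go; holding it at the stop takes about 7 N at the handle
- lever_grip (a point): centre of the top of the black upright handle post at the lever's end: post 18 mm diameter, 110 mm from the pivot, rising from the lever bar (top of bar 67 mm above the bench) to 95 mm. At rest it is at (-43, -101) mm in the jig's frame, at the stop at (+43, -101) mm
- jaw (a point): face of the magnet jaw on the lever's other arm, 73 mm above the bench (jaw 62 to 84 mm): about 59 mm from the well's axis at rest and 13 mm from it at the stop; it does not touch the blade
- cap: dust cap, loose: plain black plastic cylinder 44 mm diameter, 40 mm high, 50 g, same both ways up; origin at the centre of its underside as built, z along its axis. Starts standing on the bench between the robot and the jig
- tape_roll: roll of black tape lying flat, 90 mm across, 24 mm high, bystander; origin under its centre
- solder_reel: small grey solder reel standing on its flange, 54 mm across, 40 mm high, bystander; origin under its centre
- parts_box: open grey plastic parts box 70 x 110 x 30 mm with six compartments, bystander; origin under its centre
Mind the look-alikes: they are no part of the job. Leave any orange or white look-alike of the driver_long alone.

How it is judged:
On the way, in this order (a step that is already met when the one before it is completed fails the run):
1. the long screwdriver stands tip-down in the jig's well while the lever is at its stop (magnet jaw within 22 mm of the tip, seen from above) (horizontal distance between driver_long and well below 0.007 m and height (world z) of driver_long below 0.02 m and angle between driver_long's own z axis and vertical below 0.2 rad and horizontal distance between driver_long and jaw below 0.022 m), for 0.2 s.
2. the lever has sprung back (jaw more than 48 mm away) with the long screwdriver still standing in the well (horizontal distance between driver_long and well below 0.007 m and height (world z) of driver_long below 0.02 m and angle between driver_long's own z axis and vertical below 0.2 rad and horizontal distance between driver_long and jaw above 0.048 m), for 0.2 s.
3. the middle screwdriver stands tip-down in the jig's well while the lever is at its stop (magnet jaw within 22 mm of the tip, seen from above) (horizontal distance between driver_mid and well below 0.007 m and height (world z) of driver_mid below 0.02 m and angle between driver_mid's own z axis and vertical below 0.2 rad and horizontal distance between driver_mid and jaw below 0.022 m), for 0.2 s.
4. the lever has sprung back (jaw more than 48 mm away) with the middle screwdriver still standing in the well (horizontal distance between driver_mid and well below 0.007 m and height (world z) of driver_mid below 0.02 m and angle between driver_mid's own z axis and vertical below 0.2 rad and horizontal distance between driver_mid and jaw above 0.048 m), for 0.2 s.
5. the short screwdriver stands tip-down in the jig's well while the lever is at its stop (magnet jaw within 22 mm of the tip, seen from above) (horizontal distance between driver_short and well below 0.007 m and height (world z) of driver_short below 0.02 m and angle between driver_short's own z axis and vertical below 0.2 rad and horizontal distance between driver_short and jaw below 0.022 m), for 0.2 s.
6. the lever has sprung back (jaw more than 48 mm away) with the short screwdriver still standing in the well (horizontal distance between driver_short and well below 0.007 m and height (world z) of driver_short below 0.02 m and angle between driver_short's own z axis and vertical below 0.2 rad and horizontal distance between driver_short and jaw above 0.048 m), for 0.2 s.
At the end, for the whole second after the job is handed in: every screwdriver present stands tip-down in a rack tube (tip within 13 mm of the tube's axis and under 20 mm above the bench, leaning less than 0.3 rad), the cap lies flat on the jig's block within 12 mm of the well's centre, the lever is back at rest (under 0.1 rad), and all is still ((horizontal distance between driver_long and tube0 below 0.013 m or horizontal distance between driver_long and tube1 below 0.013 m or horizontal distance between driver_long and tube2 below 0.013 m) and height (world z) of each of driver_long, driver_mid, driver_short below 0.02 m and angle between each of driver_long, driver_mid, driver_short's own z axis and vertical below 0.3 rad and linear speed of each of driver_long, driver_mid, driver_short, cap below 0.03 m/s and (horizontal distance between driver_mid and tube0 below 0.013 m or horizontal distance between driver_mid and tube1 below 0.013 m or horizontal distance between driver_mid and tube2 below 0.013 m) and (horizontal distance between driver_short and tube0 below 0.013 m or horizontal distance between driver_short and tube1 below 0.013 m or horizontal distance between driver_short and tube2 below 0.013 m) and horizontal distance between cap and well below 0.012 m and height (world z) of cap between 0.05 and 0.1 m and (angle between cap's own z axis and vertical below 0.1 rad or angle between cap's own z axis and vertical above 3.04 rad) and value of joint lever below 0.1 rad); the robot touches nothing.
It fails at once if the tape roll is moved more than 30 mm (distance of tape_roll from where it was at the start of the episode above 0.03 m).
It fails at once if the solder reel is moved more than 30 mm (distance of solder_reel from where it was at the start of the episode above 0.03 m).
It fails at once if the parts box is moved more than 30 mm (distance of parts_box from where it was at the start of the episode above 0.03 m).
Of driver_long, driver_mid, driver_short only 2 to 3 are there at a start; the rules pass over those that are not, and their reading is None.
At some moment in a run one of cap may be knocked a few centimetres aside while the robot is not near it.
It also fails if it takes over 210 s, if anything falls off the work surface, if the arm or the gripper's body presses on something with over 40 N, if the wrist force passes 120 N, or if a joint passes its speed limit or range.

## Robot

A 6-joint arm with a two-finger parallel gripper is mounted at the origin on the work surface. World frame = base frame: x ahead of the robot, y to its left, z up, the work surface at z = 0. Lengths are in m, angles in rad, forces in N, time in s.
With the tool pointing down it reaches from about 0.425 to 1.125 m from the base axis. Payload 14.9 kg.
Tool frame: the origin (TCP) lies between the finger pads; the fingertips stand 14 mm ahead of it and the grasp point (between the pads) lies 5 mm behind it; z points along the fingers, y is the line along which they close (so a half turn about z gives the same grasp; the last joint's range is limited). The gripper opens to 91 mm and grips with 3 to 60 N. Pads are 32 mm wide; open, the fingers measure 118 mm over their backs; the gripper's body (76 mm by 178 mm) begins 60 mm behind the grasp point.
Start: joints at [-1.294, 0.379, 1.734, -0, 1.028, -0.033], TCP at [0.213, -0.667, 0.207] pointing down, gripper open.
Joint ranges: [-2.77, 2.77], [-0.74, 2.19], [0, 2.66], [-1.06, 4.2], [0.31, 2.87], [-3.08, 3.08]. Speed limits (rad/s): [1.89, 1.89, 2.39, 3.14, 3.14, 3.14].

## Interface

Orientations are given as a unit quaternion [w, x, y, z].
In Python, from cell import manip gives the robot as it stands.
- The arm moves only by the tool apply_moves, never from a script. Its argument "plan" is a list of rows, each an object with "translation": the shift along the tool's x, y, z scaled (see below), a list of three; "angular": the turn, a rotation vector about the tool's x, y, z scaled (see below), a list of three. In form: [{"translation": [x, y, z], "angular": [wx, wy, wz]}, ...]. A call has exactly 8 rows; each row shifts and turns the commanded pose from where the row before left it, along the tool's axes as they then stand; what a row does not reach is not made up. The controller multiplies each number of a shift by 2.5 cm and each number of a turn by 0.12 rad. A row lasts 1/10 s, in which the tool goes at most 50 mm and 8.59 degrees, less where a joint would pass 70% of its speed; a pose out of reach is approached as far as the arm can. A call with a number of a shift or a turn outside -1 to 1 is refused whole. A call with a gripper value outside its range is refused whole. "jaw" is the opening, from -1 (shut) to 1 (fully open), set as the call begins (left out, the last holds). The fingers move at their own pace and stop on an object; the grip force is fixed at half the most. Time passes only in rows, so rows that do not move let the fingers close, or fill a call up. It gives the time, the measured TCP pose, the force, the opening and the grip force at its end, in the units of the state.
- manip.state(): the state, without advancing time (a new reading comes with each control period).
- manip.read_camera(name): name is "scene" or "top" or "wrist"; returns the picture (400x640x3 uint8, blue, green, red); there is no depth.
- manip.camera_info(name): a dict with "fx", "fy", "cx", "cy" (pixels), "k1" (the pictures are not rectified: a ray, as slopes to the right and down, at radius r is drawn at 1 + k1 r^2 times it, then the intrinsics apply), "world_from_camera" (4x4, takes a point from camera to world coordinates); the wrist camera has in their place "hand_eye" (4x4, takes a point from camera to tool coordinates, whose origin is the TCP and whose axes are the flange's). Camera axes: x right, y down, z forward; pixel columns grow to the right and rows downward; lengths in m; the calibration is good to about 2 mm. A picture is of the moment at which its call begins: read the wrist's pose just before it. camera_info takes no time and is no camera call.
- manip.sign_off(): hands the job in; it is judged then, once.
The state is a dict: "time": time; "joint_pos": joint angles; "qd": joint speeds; "tau": joint torques, N m; "tool_pos": TCP position; "tool_rot": TCP orientation; "wrist_force": force on the tool from outside, world axes, zero at the start; "torque": the same for the moment, N m; "grip_width": finger opening in m; "grasp_force": force on a finger pad.
Only numpy, scipy, OpenCV 4.12 (cv2) and the standard library are available. Lean on these libraries where they do the work, as an engineer would, in place of code of your own. Each camera call takes 0.05 s, during which the arm holds its last target. There are 200 camera calls.

## Working session

There is one attempt and no reset: what is moved stays moved. The work goes in short steps, Python scripts to look and compute and a tool call to move; the robot and the scene stay as the last step left them, time stands still between calls to the robot, and variables do not carry over. Pictures are saved under pics/ and viewed, at most 14 in all, crops included, and the job is handed in when it is done.

Besides the shell and the picture viewer there is one more tool, called after "Request:" by a JSON object that holds its "name" and its "arguments". apply_moves: Moves the arm, as the interface text tells. Shifts and turns lie within -1 to 1; 1 stands for 2.5 cm of shift or 0.12 rad of turn. Its arguments: {"type":"object","properties":{"plan":{"type":"array","items":{"type":"object","properties":{"translation":{"type":"array","items":{"type":"number"}},"angular":{"type":"array","items":{"type":"number"}}}}},"jaw":{"type":"number"}},"required":["plan"]}

```bash
ls; mkdir -p pics
python3 - <<'E'
from cell import manip
import cv2
for n in("scene","top","wrist"):
    print(n,manip.camera_info(n))
print(manip.state())
for n in("scene","top"):
    cv2.imwrite(f"pics/{n}0.png",manip.read_camera(n))
E
```

```text
pics
scene {'fx': 519.7262645016517, 'fy': 519.7262645016517, 'cx': 323.8920149296871, 'cy': 201.16986440603333, 'k1': -0.0995846591887905, 'world_from_camera': array([[-0.17907958,  0.73690132, -0.65184887,  1.34993871],
       [ 0.98366881,  0.12194688, -0.13238065,  0.21885297],
       [-0.01806054, -0.66491007, -0.74670504,  0.98451956],
       [ 0.        ,  0.        ,  0.        ,  1.        ]])}
top {'fx': 399.8589491733527, 'fy': 399.8589491733527, 'cx': 313.80416914824957, 'cy': 193.1620496210621, 'k1': 0.030553683502539754, 'world_from_camera': array([[ 0.01508171, -0.99779421,  0.06464714,  0.48882161],
       [-0.99988285, -0.01488113,  0.00358312,  0.04018525],
       [-0.0026132 , -0.06469361, -0.99790175,  1.07294895],
       [ 0.        ,  0.        ,  0.        ,  1.        ]])}
wrist {'fx': 320.83695326240706, 'fy': 320.83695326240706, 'cx': 316.72987331096664, 'cy': 195.39237115659057, 'k1': 0.012942711290361352, 'hand_eye': array([[ 8.13148296e-06, -9.67031655e-01, -2.54656198e-01,
         7.21502144e-02],
       [ 9.99999985e-01,  5.13201214e-05, -1.62951852e-0
[... 219 characters left out ...]
nt_pos': array([-1.29431737e+00,  3.79417114e-01,  1.73476818e+00,  5.06764696e-07,
        1.02848690e+00, -3.32938291e-02]), 'qd': array([ 1.72632984e-03, -9.19809569e-04, -3.32330552e-04,  6.97821595e-05,
        3.77855532e-04, -2.74692880e-04]), 'tau': array([ 1.82658336e-03, -7.63725901e+01, -4.34377348e+01,  6.50266372e-02,
        4.24560264e-02, -1.21684266e-04]), 'tool_pos': array([ 0.21328033, -0.66630161,  0.20588851]), 'tool_rot': array([-5.35812375e-04,  9.88028939e-01,  1.54267704e-01, -6.52552215e-05]), 'wrist_force': array([ 0.5519542 ,  0.03906447, -0.46041745]), 'torque': array([ 0.0432802 , -0.0389407 , -0.01138603]), 'grasp_force': 0.0, 'grip_width': 0.09119326860550307}
```

View pics/scene0.png

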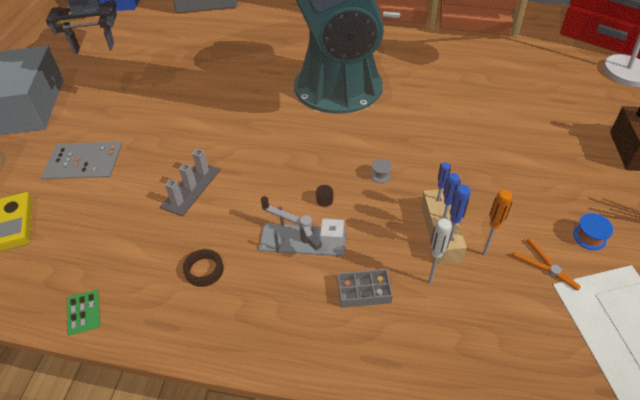

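View pics/top0.png

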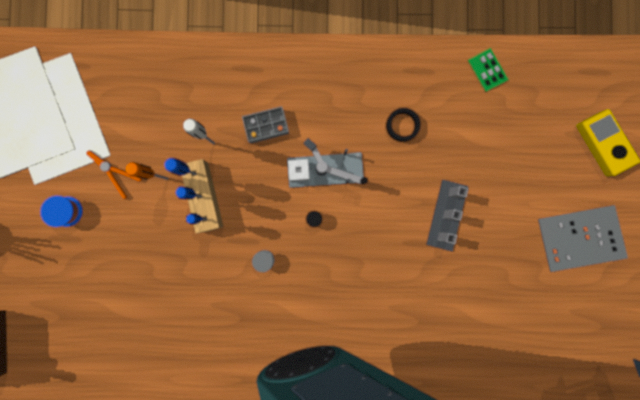

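```bash
cat > h.py <<'E'
from cell import manip
import cv2, numpy as np
from scipy.spatial.transform import Rotation as R
def pose():
    s=manip.state(); q=s['tool_rot']; T=np.eye(4); T[:3,:3]=R.from_quat([q[1],q[2],q[3],q[0]]).as_matrix(); T[:3,3]=s['tool_pos']; return T
def shot(n,name=None):
    T=pose() if n=="wrist" else None
    im=manip.read_camera(n)
    c=manip.camera_info(n)
    W=T@c['hand_eye'] if n=="wrist" else c['world_from_camera']
    if name: cv2.imwrite(f"pics/{name}.png",im)
    return im,W,c
def ray(px,W,c):
    d=(np.array(px,float)-[c['cx'],c['cy']])/[c['fx'],c['fy']]; u=d.copy()
    for _ in range(20): u=d/(1+c['k1']*(u@u))
    return W[:3,3], W[:3,:3]@np.r_[u,1]
def onz(px,z,W,c):
    o,d=ray(px,W,c); return o+d*(z-o[2])/d[2]
def proj(P,W,c):
    p=np.linalg.inv(W)@np.r_[P,1]; u=p[:2]/p[2]; u=u*(1+c['k1']*(u@u)); return u*[c['fx'],c['fy']]+[c['cx'],c['cy']]
def tri(px1,W1,c1,px2,W2,c2):
    o1,d1=ray(px1,W1,c1);o2,d2=ray(px2,W2,c2);d1/=np.linalg.norm(d1);d2/=np.linalg.norm(d2)
    t=np.linalg.lstsq(np.c_[d1,-d2],o2-o1,rcond=None)[0]
    a=o1+t[0]*d1;b=o2+t[1]*d2; return (a+b)/2,np.linalg.norm(a-b)
E
python3 - <<'E'
from h import *
np.set_printoptions(precision=4,suppress=True)
im=cv2.imread("pics/top0.png");c=manip.camera_info("top");W=c['world_from_camera']
pts=dict(d1=(176,166,.21),d2=(185,193,.19),d3=(193,218,.17),well=(299,170,.055),cap=(314,219,.04),tA=(461,191,.08),tB=(454,214,.08),tC=(448,238,.08),reel=(263,261,.04),tape=(403,125,.02),box=(266,125,.03),white=(190,127,.21),orange=(135,170,.21),post=(364,181,.095),pivot=(321,167,.07))
for k,(u,v,z) in pts.items(): print(k,onz((u,v),z,W,c))
hsv=cv2.cvtColor(im,cv2.COLOR_BGR2HSV)
def blobs(m,a=30):
    n,l,s,ce=cv2.connectedComponentsWithStats(m)
    return [(s[i,4],ce[i].round(1),s[i,:4]) for i in range(1,n) if s[i,4]>a]
print(blobs(cv2.inRange(hsv,(100,120,50),(130,255,255))))
cr=cv2.resize(im[110:260,170:370],None,fx=4,fy=4,interpolation=cv2.INTER_CUBIC); cv2.imwrite("pics/crop1.png",cr)
E
```

```text
d1 [0.5992 0.3426 0.21  ]
d2 [0.5421 0.3277 0.19  ]
d3 [0.4873 0.3143 0.17  ]
well [0.6136 0.0826 0.055 ]
cap [0.489  0.0424 0.04  ]
tA [ 0.564  -0.3207  0.08  ]
tB [ 0.5068 -0.3031  0.08  ]
tC [ 0.4476 -0.2879  0.08  ]
reel [0.3799 0.1712 0.04  ]
tape [ 0.7423 -0.1906  0.02  ]
box [0.7348 0.1729 0.03  ]
white [0.6852 0.3153 0.21  ]
orange [0.5891 0.4302 0.21  ]
post [ 0.5839 -0.079   0.095 ]
pivot [0.6202 0.0266 0.07  ]
[(np.int32(242), array([175.6, 166.3]), array([165, 159,  24,  15], dtype=int32)), (np.int32(154), array([184.4, 192.5]), array([176, 187,  19,  11], dtype=int32)), (np.int32(926), array([ 59.6, 210.9]), array([ 41, 196,  41,  31], dtype=int32)), (np.int32(95), array([192.8, 218.4]), array([187, 214,  15,  10], dtype=int32))]
```

View pics/crop1.png

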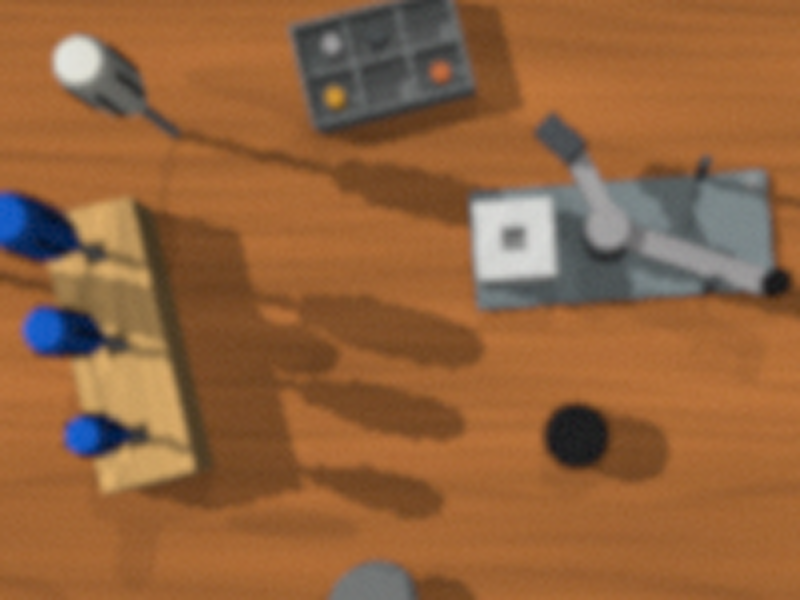

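The top view puts the long driver at (176,166), mid at (185,193) and short at (193,218). The well is at (299,170), the cap at (314,219), and the rack tubes are at (461,191), (454,214) and (448,238). Next I align the tool with the world axes and look with the wrist camera.

Request:
{"name": "apply_moves", "arguments": {"plan": [{"translation": [0, 0, -0.45], "angular": [0, 0, 0.3227]}, {"translation": [0, 0, -0.45], "angular": [0, 0, 0.3227]}, {"translation": [0, 0, -0.45], "angular": [0, 0, 0.3227]}, {"translation": [0, 0, -0.45], "angular": [0, 0, 0.3227]}, {"translation": [0, 0, -0.45], "angular": [0, 0, 0.3227]}, {"translation": [0, 0, -0.45], "angular": [0, 0, 0.3227]}, {"translation": [0, 0, -0.45], "angular": [0, 0, 0.3227]}, {"translation": [0, 0, -0.45], "angular": [0, 0, 0.3227]}]}}

```text
time: 0.9
tool_pos: [0.2133, -0.6665, 0.2966]
tool_rot: [-0.0, 1.0, -0.001, -0.0]
wrist_force: [0.3, -0.3, 0.5]
grip_width: 0.091
grasp_force: 0.0
```

Request:
{"name": "apply_moves", "arguments": {"plan": [{"translation": [0.6, -0.92, 0], "angular": [0, 0, 0]}, {"translation": [0.6, -0.92, 0], "angular": [0, 0, 0]}, {"translation": [0.6, -0.92, 0], "angular": [0, 0, 0]}, {"translation": [0.6, -0.92, 0], "angular": [0, 0, 0]}, {"translation": [0.6, -0.92, 0], "angular": [0, 0, 0]}, {"translation": [0.6, -0.92, 0], "angular": [0, 0, 0]}, {"translation": [0.6, -0.92, 0], "angular": [0, 0, 0]}, {"translation": [0.6, -0.92, 0], "angular": [0, 0, 0]}]}}

```text
time: 1.7
tool_pos: [0.3338, -0.4815, 0.2962]
tool_rot: [-0.0, 1.0, -0.0, -0.0]
wrist_force: [-0.9, -0.0, 0.3]
grip_width: 0.0914
grasp_force: 0.0
```

Request:
{"name": "apply_moves", "arguments": {"plan": [{"translation": [0.6, -0.92, 0], "angular": [0, 0, 0]}, {"translation": [0.6, -0.92, 0], "angular": [0, 0, 0]}, {"translation": [0.6, -0.92, 0], "angular": [0, 0, 0]}, {"translation": [0.6, -0.92, 0], "angular": [0, 0, 0]}, {"translation": [0.6, -0.92, 0], "angular": [0, 0, 0]}, {"translation": [0.6, -0.92, 0], "angular": [0, 0, 0]}, {"translation": [0.6, -0.92, 0], "angular": [0, 0, 0]}, {"translation": [0, 0, 0], "angular": [0, 0, 0]}]}}

```text
time: 2.5
tool_pos: [0.4394, -0.3196, 0.2963]
tool_rot: [-0.0, 1.0, 0.001, -0.0]
wrist_force: [0.4, -0.1, 1.2]
grip_width: 0.0911
grasp_force: 0.0
```

Run:
```python
from h import *
im,W,c=shot("wrist","w_rack"); np.save("W_rack",W)
```

```text
(no output)
```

View pics/w_rack.png

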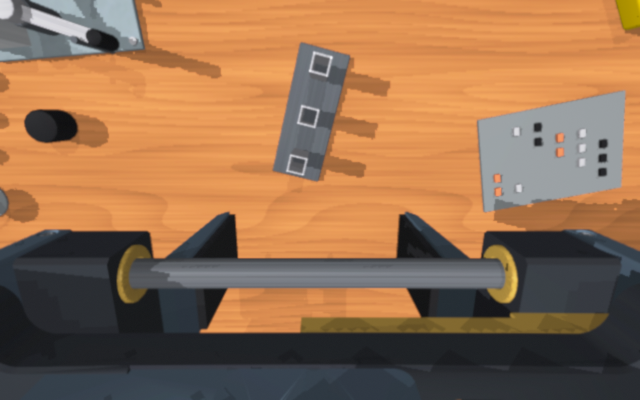

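Run:
```python
from h import *
im=cv2.imread("pics/w_rack.png");W=np.load("W_rack.npy");c=manip.camera_info("wrist")
hsv=cv2.cvtColor(im,cv2.COLOR_BGR2HSV)
m=cv2.inRange(hsv,(0,0,185),(180,70,255)); m[:, :260]=0;m[:,370:]=0;m[200:]=0
cs,_=cv2.findContours(m,cv2.RETR_EXTERNAL,cv2.CHAIN_APPROX_NONE)
for k in cs:
    if cv2.contourArea(k)>60:
        r=cv2.minAreaRect(k); print(r,onz(r[0],.08,W,c).round(4))
```

Request:
{"name": "apply_moves", "arguments": {"plan": [{"translation": [0, -0.92, 0], "angular": [0, 0, 0]}, {"translation": [0, -0.92, 0], "angular": [0, 0, 0]}, {"translation": [0, -0.92, 0], "angular": [0, 0, 0]}, {"translation": [0, -0.92, 0], "angular": [0, 0, 0]}, {"translation": [0, -0.92, 0], "angular": [0, 0, 0]}, {"translation": [0, -0.92, 0], "angular": [0, 0, 0]}, {"translation": [0, -0.92, 0], "angular": [0, 0, 0]}, {"translation": [0, -0.92, 0], "angular": [0, 0, 0]}]}}

```text
time: 3.35
tool_pos: [0.438, -0.1375, 0.2964]
tool_rot: [0.0, 1.0, -0.0, -0.0]
wrist_force: [-0.0, -0.3, -0.1]
grip_width: 0.0911
grasp_force: 0.0
```

Request:
{"name": "apply_moves", "arguments": {"plan": [{"translation": [0, -0.92, 0], "angular": [0, 0, 0]}, {"translation": [0, -0.92, 0], "angular": [0, 0, 0]}, {"translation": [0, -0.92, 0], "angular": [0, 0, 0]}, {"translation": [0, -0.92, 0], "angular": [0, 0, 0]}, {"translation": [0, -0.92, 0], "angular": [0, 0, 0]}, {"translation": [0, -0.92, 0], "angular": [0, 0, 0]}, {"translation": [0, -0.92, 0], "angular": [0, 0, 0]}, {"translation": [0, 0, 0], "angular": [0, 0, 0]}]}}

```text
time: 4.15
tool_pos: [0.4383, 0.0243, 0.2964]
tool_rot: [-0.0, 1.0, 0.001, -0.0]
wrist_force: [1.6, -0.2, 0.3]
grip_width: 0.0912
grasp_force: 0.0
```

Run:
```python
from h import *
im=cv2.imread("pics/w_rack.png");W=np.load("W_rack.npy");c=manip.camera_info("wrist")
for cx,cy in((321,64),(308,117),(297,165)):
    g=cv2.cvtColor(im[cy-16:cy+17,cx-16:cx+17],cv2.COLOR_BGR2GRAY)
    m=(g>(np.percentile(g,99)+np.median(g))/2).astype(np.uint8)
    cs,_=cv2.findContours(m,cv2.RETR_EXTERNAL,cv2.CHAIN_APPROX_NONE)
    k=max(cs,key=cv2.contourArea); r=cv2.minAreaRect(k); p=np.add(r[0],(cx-16,cy-16))
    print(p,r[1],onz(p,.08,W,c).round(4))
im,W,c=shot("wrist","w_jig"); np.save("W_jig",W)
```

```text
[320.2344408   63.49585056] (19.90443992614746, 21.192752838134766) [ 0.5635 -0.3227  0.08  ]
[307.826231   115.98852348] (19.010265350341797, 19.64012336730957) [ 0.5054 -0.3082  0.08  ]
[296.38235378 164.47058868] (18.432706832885742, 17.70509910583496) [ 0.4472 -0.2937  0.08  ]
```

View pics/w_jig.png

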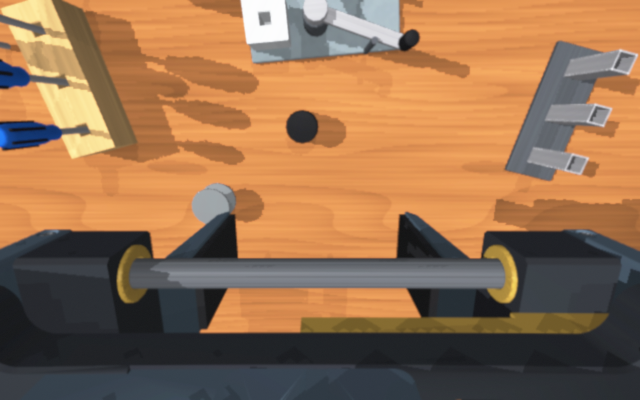

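Rack tubes are measured with the correct 60 mm spacing. This picture shows the well hole at (265,18), the cap at (302,126) and the post at (408,40). I move forward for a better view of the well.

Request:
{"name": "apply_moves", "arguments": {"plan": [{"translation": [0.5, -0.35, 0], "angular": [0, 0, 0]}, {"translation": [0.5, -0.35, 0], "angular": [0, 0, 0]}, {"translation": [0.5, -0.35, 0], "angular": [0, 0, 0]}, {"translation": [0.5, -0.35, 0], "angular": [0, 0, 0]}, {"translation": [0.5, -0.35, 0], "angular": [0, 0, 0]}, {"translation": [0.5, -0.35, 0], "angular": [0, 0, 0]}, {"translation": [0, 0, 0], "angular": [0, 0, 0]}, {"translation": [0, 0, 0], "angular": [0, 0, 0]}]}}

```text
time: 5.0
tool_pos: [0.5134, 0.076, 0.2962]
tool_rot: [0.0, 1.0, 0.0, -0.0]
wrist_force: [-0.9, -0.4, 0.7]
grip_width: 0.0913
grasp_force: 0.0
```

```bash
sleep 1
python3 - <<'E'
from h import *
im,W,c=shot("wrist","w_jig2"); np.save("W_jig2",W); print(pose()[:3,3])
g=cv2.cvtColor(im,cv2.COLOR_BGR2GRAY)
m=(g>215).astype(np.uint8)
cs,h=cv2.findContours(m,cv2.RETR_CCOMP,cv2.CHAIN_APPROX_NONE)
for k,hh in zip(cs,h[0]):
    if cv2.contourArea(k)>40:
        r=cv2.minAreaRect(k); print(hh[3],r,onz(r[0],.055,W,c).round(4))
for z,p in ((.04,proj((.489,.0424,.04),W,c)),): print(p)
E
```

```text
[0.51314016 0.07582055 0.29633507]
-1 ((137.79461669921875, 199.3547821044922), (17.32781219482422, 42.57875442504883), 75.0685806274414) [0.4694 0.3177 0.055 ]
-1 ((124.49998474121094, 168.99998474121094), (60.99999237060547, 39.99999237060547), -0.0) [0.5107 0.3291 0.055 ]
4 ((113.23196411132812, 174.3969268798828), (26.906673431396484, 3.7567813396453857), 66.03751373291016) [0.5035 0.345  0.055 ]
-1 ((90.4000015258789, 135.3000030517578), (15.205260276794434, 7.602630615234375), 63.43495178222656) [0.5542 0.3655 0.055 ]
-1 ((97.10769653320312, 105.63847351074219), (55.195457458496094, 8.6824312210083), 7.125016689300537) [0.5907 0.3506 0.055 ]
-1 ((406.1000061035156, 96.19999694824219), (60.399505615234375, 11.067973136901855), 18.434947967529297) [ 0.6027 -0.0347  0.055 ]
-1 ((89.49554443359375, 79.2015609741211), (56.836605072021484, 27.12032699584961), 7.275004863739014) [0.6217 0.3543 0.055 ]
-1 ((308.4385070800781, 84.82377624511719), (43.728763580322266, 41.28429412841797), 84.80557250976562) [0.6162 0.0868 0.055 ]
15 ((308.0, 85.5), (13.0, 12.0), 90.0) [0.6154 0.0873 0.055 ]
-1 ((355.93109130859375, 65.9573745727539), (47.64018249511719, 20.842578887939453), 76.75948333740234) [0.6379 0.0289 0.055 ]
[341.38535628 182.85613106]
```

View pics/w_jig2.png

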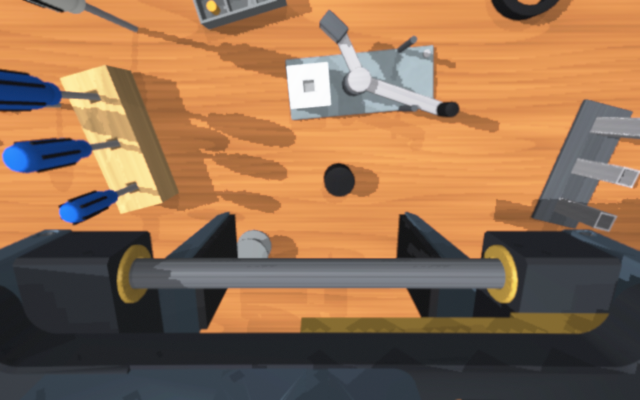

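Well hole at (308,85), post at (448,108) and cap at (339,180). Now the block view.

Request:
{"name": "apply_moves", "arguments": {"plan": [{"translation": [-0.3, -0.85, 0], "angular": [0, 0, 0]}, {"translation": [-0.3, -0.85, 0], "angular": [0, 0, 0]}, {"translation": [-0.3, -0.85, 0], "angular": [0, 0, 0]}, {"translation": [-0.3, -0.85, 0], "angular": [0, 0, 0]}, {"translation": [-0.3, -0.85, 0], "angular": [0, 0, 0]}, {"translation": [-0.3, -0.85, 0], "angular": [0, 0, 0]}, {"translation": [-0.3, -0.85, 0], "angular": [0, 0, 0]}, {"translation": [-0.3, -0.85, 0], "angular": [0, 0, 0]}]}}

```text
time: 5.85
tool_pos: [0.4527, 0.2462, 0.2967]
tool_rot: [-0.0, 1.0, -0.0, 0.0]
wrist_force: [0.1, 0.3, 0.1]
grip_width: 0.0912
grasp_force: 0.0
```

Request:
{"name": "apply_moves", "arguments": {"plan": [{"translation": [-0.3, -0.85, 0], "angular": [0, 0, 0]}, {"translation": [-0.3, -0.85, 0], "angular": [0, 0, 0]}, {"translation": [-0.3, -0.85, 0], "angular": [0, 0, 0]}, {"translation": [-0.3, -0.85, 0], "angular": [0, 0, 0]}, {"translation": [0, 0, 0], "angular": [0, 0, 0]}, {"translation": [0, 0, 0], "angular": [0, 0, 0]}, {"translation": [0, 0, 0], "angular": [0, 0, 0]}, {"translation": [0, 0, 0], "angular": [0, 0, 0]}]}}

```text
time: 6.65
tool_pos: [0.4236, 0.3301, 0.2966]
tool_rot: [0.0, 1.0, -0.0, 0.0]
wrist_force: [-0.4, -0.8, -0.1]
grip_width: 0.0913
grasp_force: 0.0
```

Run:
```python
from h import *
W=np.load("W_jig2.npy");c=manip.camera_info("wrist")
print("post",onz((448,108),.095,W,c),"cap",onz((340,178),.04,W,c))
im,W,c=shot("wrist","w_blk"); np.save("W_blk",W); print(pose()[:3,3])
```

```text
post [ 0.58822803 -0.07239888  0.095     ] cap [0.49584566 0.04444651 0.04      ]
[0.42364355 0.33014736 0.29660948]
```

View pics/w_blk.png

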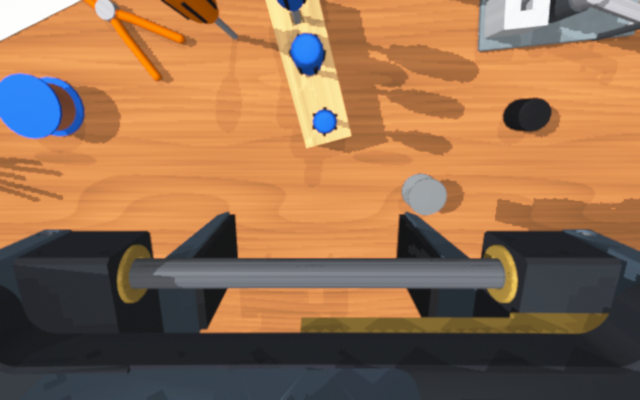

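Short butt at (324,121) and mid at (308,47), while long is cut off at the top. I move forward 10 cm.

Request:
{"name": "apply_moves", "arguments": {"plan": [{"translation": [0.6, 0, 0], "angular": [0, 0, 0]}, {"translation": [0.6, 0, 0], "angular": [0, 0, 0]}, {"translation": [0.6, 0, 0], "angular": [0, 0, 0]}, {"translation": [0.6, 0, 0], "angular": [0, 0, 0]}, {"translation": [0.6, 0, 0], "angular": [0, 0, 0]}, {"translation": [0.6, 0, 0], "angular": [0, 0, 0]}, {"translation": [0.6, 0, 0], "angular": [0, 0, 0]}, {"translation": [0, 0, 0], "angular": [0, 0, 0]}]}}

```text
time: 7.5
tool_pos: [0.5302, 0.3307, 0.2964]
tool_rot: [0.0, 1.0, -0.0, 0.0]
wrist_force: [0.3, -0.3, 0.2]
grip_width: 0.0913
grasp_force: 0.0
```

Run:
```python
from h import *
c=manip.camera_info("wrist")
def blue(im,W,zs):
    m=cv2.inRange(cv2.cvtColor(im,cv2.COLOR_BGR2HSV),(100,120,50),(130,255,255)); m[225:]=0
    n,l,s,ce=cv2.connectedComponentsWithStats(m)
    for i in range(1,n):
        if s[i,4]>80: print(s[i],ce[i].round(1),[onz(ce[i],z,W,c)[:2].round(4) for z in zs])
blue(cv2.imread("pics/w_blk.png"),np.load("W_blk.npy"),(.17,.195,.22))
im,W,c=shot("wrist","w_blk2"); np.save("W_blk2",W); print(pose()[:3,3])
blue(im,W,(.17,.195,.22))
cv2.imwrite("pics/w_blk2c.png",cv2.resize(im[:220,180:460],None,fx=2.7,fy=2.7))
```

```text
[287   0  17  11 135] [294.4   4.1] [array([0.5824, 0.3492]), array([0.5753, 0.3477]), array([0.5682, 0.3462])]
[ 290   34   34   41 1016] [307.1  52.8] [array([0.5447, 0.339 ]), array([0.5406, 0.3383]), array([0.5366, 0.3376])]
[   0   74   84   64 3783] [ 35.4 105.8] [array([0.4996, 0.5846]), array([0.4993, 0.5637]), array([0.4989, 0.5428])]
[313 109  23  25 415] [324.2 121. ] [array([0.4866, 0.3236]), array([0.4873, 0.3242]), array([0.4881, 0.3247])]
[0.52914701 0.33069532 0.29628069]
[ 269   91   40   41 1203] [288.  110.9] [array([0.6021, 0.3575]), array([0.6021, 0.3553]), array([0.6022, 0.3531])]
[  16  155   82   60 3223] [ 52.4 184.9] [array([0.5329, 0.5855]), array([0.5386, 0.5645]), array([0.5443, 0.5436])]
[294 155  30  36 784] [308.8 173.2] [array([0.5443, 0.3389]), array([0.5491, 0.3382]), array([0.5539, 0.3376])]
[314 203  21  22 309] [324.  215.8] [array([0.5013, 0.324 ]), array([0.5096, 0.3246]), array([0.5179, 0.3251])]
```

View pics/w_blk2c.png

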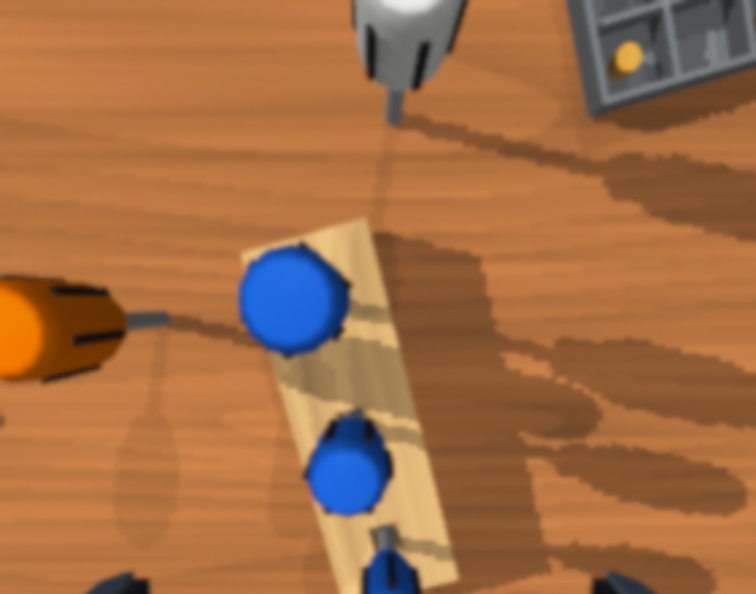

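Long's butt is at px (288,111), giving (0.602,0.353). Mid is near (0.547,0.338) and short near (0.487,0.324). Now I grasp the long one.

Request:
{"name": "apply_moves", "arguments": {"jaw": 0.25, "plan": [{"translation": [0.73, -0.225, 0], "angular": [0, 0, 0]}, {"translation": [0.73, -0.225, 0], "angular": [0, 0, 0]}, {"translation": [0.73, -0.225, 0], "angular": [0, 0, 0]}, {"translation": [0.73, -0.225, 0], "angular": [0, 0, 0]}, {"translation": [0, 0, 0], "angular": [0, 0, 0]}, {"translation": [0, 0, 0], "angular": [0, 0, 0]}, {"translation": [0, 0, 0.4], "angular": [0, 0, 0]}, {"translation": [0, 0, 0.4], "angular": [0, 0, 0]}]}}

```text
time: 8.35
tool_pos: [0.6007, 0.3532, 0.276]
tool_rot: [-0.0, 1.0, 0.0, 0.0]
wrist_force: [-0.1, -0.2, -0.5]
grip_width: 0.0567
grasp_force: 0.0
```

Request:
{"name": "apply_moves", "arguments": {"plan": [{"translation": [0, 0, 0.7], "angular": [0, 0, 0]}, {"translation": [0, 0, 0.7], "angular": [0, 0, 0]}, {"translation": [0, 0, 0.7], "angular": [0, 0, 0]}, {"translation": [0, 0, 0.7], "angular": [0, 0, 0]}, {"translation": [0, 0, 0.7], "angular": [0, 0, 0]}, {"translation": [0, 0, 0.55], "angular": [0, 0, 0]}, {"translation": [0, 0, 0], "angular": [0, 0, 0]}, {"translation": [0, 0, 0], "angular": [0, 0, 0]}]}}

```text
time: 9.15
tool_pos: [0.6016, 0.3534, 0.1753]
tool_rot: [0.0, 1.0, 0.0, -0.0]
wrist_force: [0.7, -0.3, -0.2]
grip_width: 0.057
grasp_force: 0.0
```

Request:
{"name": "apply_moves", "arguments": {"jaw": -1, "plan": [{"translation": [0, 0, 0], "angular": [0, 0, 0]}, {"translation": [0, 0, 0], "angular": [0, 0, 0]}, {"translation": [0, 0, 0], "angular": [0, 0, 0]}, {"translation": [0, 0, 0], "angular": [0, 0, 0]}, {"translation": [0, 0, 0], "angular": [0, 0, 0]}, {"translation": [0, 0, 0], "angular": [0, 0, 0]}, {"translation": [0, 0, 0], "angular": [0, 0, 0]}, {"translation": [0, 0, 0], "angular": [0, 0, 0]}]}}

```text
time: 9.95
tool_pos: [0.6017, 0.3535, 0.1758]
tool_rot: [-0.0, 1.0, 0.0, 0.0]
wrist_force: [0.8, -0.2, 5.9]
grip_width: 0.0313
grasp_force: 30.0
```

Request:
{"name": "apply_moves", "arguments": {"plan": [{"translation": [0, 0, -0.5], "angular": [0, 0, 0]}, {"translation": [0, 0, -0.5], "angular": [0, 0, 0]}, {"translation": [0, 0, -0.5], "angular": [0, 0, 0]}, {"translation": [0, 0, -0.5], "angular": [0, 0, 0]}, {"translation": [0, 0, -0.5], "angular": [0, 0, 0]}, {"translation": [0, 0, -0.6], "angular": [0, 0, 0]}, {"translation": [0, 0, -0.6], "angular": [0, 0, 0]}, {"translation": [0, 0, -0.5], "angular": [0, 0, 0]}]}}

```text
time: 10.75
tool_pos: [0.6016, 0.3534, 0.282]
tool_rot: [-0.0, 1.0, -0.0, 0.0]
wrist_force: [0.4, -0.3, -1.6]
grip_width: 0.0313
grasp_force: 30.0
```

Request:
{"name": "apply_moves", "arguments": {"plan": [{"translation": [0, 0.3, 0], "angular": [0, 0, 0]}, {"translation": [0, 0.8, 0], "angular": [0, 0, 0]}, {"translation": [0, 0.8, 0], "angular": [0, 0, 0]}, {"translation": [0, 0.8, 0], "angular": [0, 0, 0]}, {"translation": [0.1, 0.8, 0], "angular": [0, 0, 0]}, {"translation": [0.2, 0.8, 0], "angular": [0, 0, 0]}, {"translation": [0.2, 0.8, 0], "angular": [0, 0, 0]}, {"translation": [0.07, 0.8, 0], "angular": [0, 0, 0]}]}}

```text
time: 11.55
tool_pos: [0.616, 0.2036, 0.2802]
tool_rot: [0.0, 1.0, -0.0, 0.0]
wrist_force: [0.0, 0.3, -1.8]
grip_width: 0.0317
grasp_force: 30.0
```

Request:
{"name": "apply_moves", "arguments": {"plan": [{"translation": [0, 0.8, 0], "angular": [0, 0, 0]}, {"translation": [0, 0.8, 0], "angular": [0, 0, 0]}, {"translation": [0, 0.8, 0], "angular": [0, 0, 0]}, {"translation": [0, 0.8, 0], "angular": [0, 0, 0]}, {"translation": [0, 0.8, 0], "angular": [0, 0, 0]}, {"translation": [0, 0.6, 0], "angular": [0, 0, 0]}, {"translation": [0, 0.16, 0], "angular": [0, 0, 0]}, {"translation": [0, 0, 0], "angular": [0, 0, 0]}]}}

```text
time: 12.35
tool_pos: [0.6156, 0.0862, 0.2803]
tool_rot: [-0.0, 1.0, -0.0, -0.0]
wrist_force: [0.7, 1.4, -2.0]
grip_width: 0.0319
grasp_force: 30.0
```

Run:
```python
from h import *
print(pose()[:3,3],manip.state()['grip_width'])
im,W,c=shot("wrist","w_L1"); np.save("W_L1",W)
t,Wt,ct=shot("top","t_L1"); s,Ws,cs=shot("scene","s_L1")
P=(.616,.087,.055)
u=proj(P,W,c).astype(int); v=proj(P,Ws,cs).astype(int); print(u,v,proj(P,Wt,ct))
a=cv2.resize(im[0:200,u[0]-100:u[0]+100],(400,400)); 
b=cv2.resize(s[v[1]-70:v[1]+30,v[0]-50:v[0]+50],(400,400),interpolation=cv2.INTER_CUBIC)
cv2.imwrite("pics/L1.png",np.hstack([a,b])); print(u-[100,0],v-[50,70])
```

```text
[0.61560638 0.08621557 0.28026921] 0.031936588261064706
[316 169] [331 227] [297.31403762 169.0543127 ]
[216 169] [281 157]
```

View pics/L1.png

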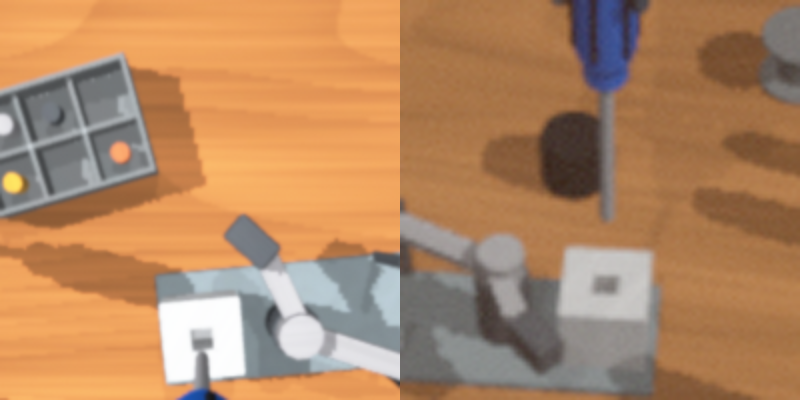

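Run:
```python
from h import *
c=manip.camera_info("wrist");W=np.load("W_L1.npy");cs=manip.camera_info("scene");Ws=cs['world_from_camera']
print(tri((317.3,175.7),W,c,(332.7,211.5),Ws,cs))
print(tri((317.2,169.7),W,c,(332.4,228),Ws,cs), onz((317.2,169.7),.055,W,c),onz((332.4,228),.055,Ws,cs))
print(onz((317.3,175.7),.115,W,c),onz((332.7,211.5),.115,Ws,cs))
# refine hole
im=cv2.imread("pics/w_L1.png");g=cv2.cvtColor(im,cv2.COLOR_BGR2GRAY)
print(g[160:182,306:330])
```

```text
(array([0.61946001, 0.08783497, 0.11659825]), np.float64(0.0034844047825531737))
(array([0.61481974, 0.08695809, 0.05293809]), np.float64(0.0015927484029676809)) [0.6153734  0.08618444 0.055     ] [0.6162448  0.08801956 0.055     ]
[0.61954685 0.08613666 0.115     ] [0.61766094 0.08928198 0.115     ]
[[254 254 254 254 254 253 253 253 253 253 253 253 253 253 253 254 253 254
  254 254 253 253 253 254]
 [254 254 254 254 253 253 253 253 253 253 253 253 253 253 253 253 253 254
  254 253 253 253 253 254]
 [254 254 254 253 253 253 253 253 253 252 252 253 252 252 252 252 253 253
  253 253 253 253 254 254]
 [254 254 254 253 252 251 250 250 250 249 248 248 247 245 244 245 250 253
  253 253 253 253 254 254]
 [254 254 253 253 248 237 230 228 228 228 228 230 228 226 224 227 244 252
  253 253 253 254 254 254]
 [254 254 253 253 244 213 192 199 205 206 207 207 206 206 205 216 241 251
  253 253 253 254 254 254]
 [254 253 253 252 244 205 181 191 200 201 201 200 200 199 200 214 240 251
  253 253 254 254 254 253]
 [254 253 253 252 245 210 180 190 198 199 199 198 198 197 198 211 236 249
  253 253 254 254
[... 724 characters left out ...]
53 253 253 253 247 225 206 191 175 164 172 202 230 244 248 250 251
  250 252 253 254 254 254]
 [253 253 253 253 253 251 248 241 220 176 146 139 167 222 249 253 253 253
  253 253 253 254 254 254]
 [253 253 253 253 253 253 252 244 209 161 133 117 121 178 243 253 253 253
  253 253 254 254 254 254]
 [253 253 253 253 253 253 252 235 186 151 132 115 106 146 227 251 253 253
  253 254 254 254 254 253]
 [253 253 253 253 253 253 251 227 174 149 131 114 105 131 210 248 253 253
  253 254 254 254 253 253]
 [253 253 253 253 253 253 251 225 172 148 132 115 105 127 202 248 253 253
  254 254 254 254 253 253]
 [253 253 253 253 253 253 251 225 171 148 132 115 105 126 201 247 253 253
  254 254 254 253 253 253]]
```

The blade is over the hole to within 1 mm (both near column 317). I lower it.

Request:
{"name": "apply_moves", "arguments": {"plan": [{"translation": [0, 0, 0.4], "angular": [0, 0, 0]}, {"translation": [0, 0, 0.4], "angular": [0, 0, 0]}, {"translation": [0, 0, 0.4], "angular": [0, 0, 0]}, {"translation": [0, 0, 0.4], "angular": [0, 0, 0]}, {"translation": [0, 0, 0.4], "angular": [0, 0, 0]}, {"translation": [0, 0, 0.4], "angular": [0, 0, 0]}, {"translation": [0, 0, 0.3], "angular": [0, 0, 0]}, {"translation": [0, 0, 0], "angular": [0, 0, 0]}]}}

```text
time: 13.3
tool_pos: [0.6151, 0.0867, 0.2115]
tool_rot: [0.0, 1.0, -0.0, -0.001]
wrist_force: [0.3, 0.2, -1.1]
grip_width: 0.0316
grasp_force: 30.0
```

Request:
{"name": "apply_moves", "arguments": {"plan": [{"translation": [0, 0, 0.3], "angular": [0, 0, 0]}, {"translation": [0, 0, 0.3], "angular": [0, 0, 0]}, {"translation": [0, 0, 0.3], "angular": [0, 0, 0]}, {"translation": [0, 0, 0.3], "angular": [0, 0, 0]}, {"translation": [0, 0, 0.2], "angular": [0, 0, 0]}, {"translation": [0, 0, 0.05], "angular": [0, 0, 0]}, {"translation": [0, 0, 0], "angular": [0, 0, 0]}, {"translation": [0, 0, 0], "angular": [0, 0, 0]}]}}

```text
time: 14.1
tool_pos: [0.6158, 0.0868, 0.1768]
tool_rot: [-0.0, 1.0, -0.0, 0.0]
wrist_force: [-0.1, -0.1, -1.6]
grip_width: 0.0316
grasp_force: 30.0
```

Request:
{"name": "apply_moves", "arguments": {"jaw": 0.3, "plan": [{"translation": [0, 0, 0], "angular": [0, 0, 0]}, {"translation": [0, 0, 0], "angular": [0, 0, 0]}, {"translation": [0, 0, 0], "angular": [0, 0, 0]}, {"translation": [0, 0, 0], "angular": [0, 0, 0]}, {"translation": [0, 0, -0.3], "angular": [0, 0, 0]}, {"translation": [0, 0, -0.6], "angular": [0, 0, 0]}, {"translation": [0, 0, -1], "angular": [0, 0, 0]}, {"translation": [0, 0, -1], "angular": [0, 0, 0]}]}}

```text
time: 14.9
tool_pos: [0.6157, 0.0868, 0.251]
tool_rot: [-0.0, 1.0, -0.0, 0.0]
wrist_force: [0.4, 0.2, 0.9]
grip_width: 0.0587
grasp_force: 0.0
```

Request:
{"name": "apply_moves", "arguments": {"plan": [{"translation": [0, 0, -1], "angular": [0, 0, 0]}, {"translation": [-0.4, 0.9, 0], "angular": [0, 0, 0]}, {"translation": [-0.4, 0.9, 0], "angular": [0, 0, 0]}, {"translation": [-0.4, 0.9, 0], "angular": [0, 0, 0]}, {"translation": [-0.4, 0.9, 0], "angular": [0, 0, 0]}, {"translation": [-0.4, 0.9, 0], "angular": [0, 0, 0]}, {"translation": [-0.4, 0.9, 0], "angular": [0, 0, 0]}, {"translation": [-0.3, 0.9, 0], "angular": [0, 0, 0]}]}}

```text
time: 15.7
tool_pos: [0.5478, -0.0716, 0.2755]
tool_rot: [0.0, 1.0, 0.0, 0.001]
wrist_force: [0.1, 0.8, 0.5]
grip_width: 0.0594
grasp_force: 0.0
```

Request:
{"name": "apply_moves", "arguments": {"jaw": -1, "plan": [{"translation": [0, 0.25, 1], "angular": [0, 0, 0]}, {"translation": [0, 0, 1], "angular": [0, 0, 0]}, {"translation": [0, 0, 1], "angular": [0, 0, 0]}, {"translation": [0, 0, 1], "angular": [0, 0, 0]}, {"translation": [0, 0, 1], "angular": [0, 0, 0]}, {"translation": [0, 0, 1], "angular": [0, 0, 0]}, {"translation": [0, 0, 1], "angular": [0, 0, 0]}, {"translation": [0, 0, 0], "angular": [0, 0, 0]}]}}

```text
time: 16.5
tool_pos: [0.5469, -0.0767, 0.0975]
tool_rot: [-0.0, 1.0, -0.0, -0.002]
wrist_force: [-0.1, 0.1, 0.3]
grip_width: 0.0009
grasp_force: 0.0
```

Run:
```python
from h import *
print(pose()[:3,3],manip.state()['grip_width'])
im,W,c=shot("wrist"); np.save("W_L2",W)
s,Ws,cs=shot("scene","s_L2")
cv2.imwrite("pics/L2.png",np.hstack([cv2.resize(im,None,fx=.625,fy=.625*1.2),cv2.resize(s[120:270,240:440],(400,300),interpolation=cv2.INTER_CUBIC)]))
```

```text
[ 0.54686297 -0.07670711  0.09751263] 0.0008761220279976672
```

View pics/L2.png

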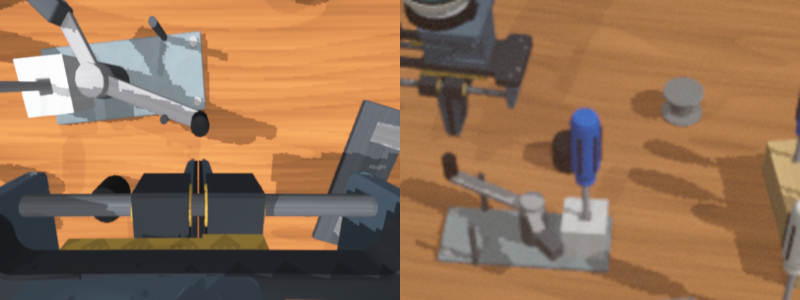

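The long driver stands upright and the fingers line up with the post. Now I push the lever.

Request:
{"name": "apply_moves", "arguments": {"plan": [{"translation": [0, 0, 0.25], "angular": [0, 0, 0]}, {"translation": [0.5, 0, 0], "angular": [0, 0, 0]}, {"translation": [0.5, 0, 0], "angular": [0, 0, 0]}, {"translation": [0.5, 0, 0], "angular": [0, 0, 0]}, {"translation": [0.5, 0, 0], "angular": [0, 0, 0]}, {"translation": [0.5, 0, 0], "angular": [0, 0, 0]}, {"translation": [0.5, 0, 0], "angular": [0, 0, 0]}, {"translation": [0.5, 0, 0], "angular": [0, 0, 0]}]}}

```text
time: 17.4
tool_pos: [0.6367, -0.0769, 0.0927]
tool_rot: [-0.0, 1.0, 0.0, -0.0]
wrist_force: [-0.7, 0.0, 0.4]
grip_width: 0.0005
grasp_force: 0.0
```

Request:
{"name": "apply_moves", "arguments": {"plan": [{"translation": [0.15, 0, 0], "angular": [0, 0, 0]}, {"translation": [0.1, 0, 0], "angular": [0, 0, 0]}, {"translation": [0.1, 0, 0], "angular": [0, 0, 0]}, {"translation": [0, 0, 0], "angular": [0, 0, 0]}, {"translation": [0, 0, 0], "angular": [0, 0, 0]}, {"translation": [0, 0, 0], "angular": [0, 0, 0]}, {"translation": [0, 0, 0], "angular": [0, 0, 0]}, {"translation": [0, 0, 0], "angular": [0, 0, 0]}]}}

```text
time: 18.2
tool_pos: [0.6443, -0.0769, 0.0928]
tool_rot: [-0.0, 1.0, -0.0, -0.0]
wrist_force: [-1.0, 0.2, 1.0]
grip_width: 0.0008
grasp_force: 0.0
```

Run:
```python
from h import *
print(pose()[:3,3])
s,Ws,cs=shot("scene","s_L3");im,W,c=shot("wrist")
cv2.imwrite("pics/L3.png",np.hstack([cv2.resize(im,None,fx=.625,fy=.625*1.2),cv2.resize(s[120:270,240:440],(400,300),interpolation=cv2.INTER_CUBIC)]))
```

```text
[ 0.64430107 -0.07690932  0.09280412]
```

View pics/L3.png

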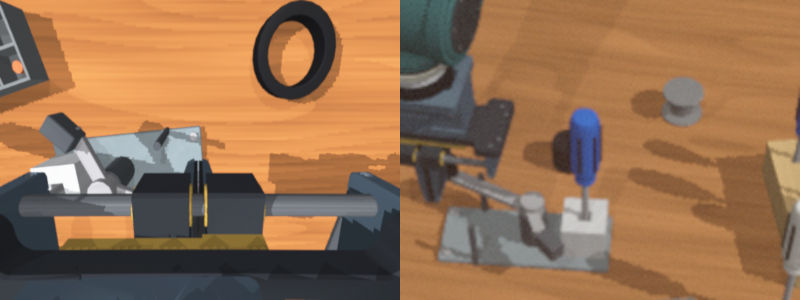

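The lever did not follow. The fingers slipped past the post: the bar is still at rest, with under 1 N on the wrist. I'll re-measure the post and grip it instead.

Run:
```python
from h import *
c=manip.camera_info("wrist");W=np.load("W_L2.npy")
print(onz((320,164),.095,W,c))
cs=manip.camera_info("scene");Ws=cs['world_from_camera']
for p in ((448,160),): print(onz((240+(p[0]-400)/2,120+p[1]/2),.093,Ws,cs))
```

```text
[ 0.58990237 -0.07806684  0.095     ]
[ 0.59071747 -0.07646581  0.093     ]
```

Request:
{"name": "apply_moves", "arguments": {"plan": [{"translation": [0, 0, -0.6], "angular": [0, 0, 0]}, {"translation": [0, 0, -1], "angular": [0, 0, 0]}, {"translation": [-0.8, 0, -0.4], "angular": [0, 0, 0]}, {"translation": [-0.9, 0, 0], "angular": [0, 0, 0]}, {"translation": [-0.9, 0, 0], "angular": [0, 0, 0]}, {"translation": [-0.9, 0, 0], "angular": [0, 0, 0]}, {"translation": [-0.5, 0, 0], "angular": [0, 0, 0]}, {"translation": [0, 0, 0], "angular": [0, 0, 0]}]}}

```text
time: 19.1
tool_pos: [0.5436, -0.0769, 0.1435]
tool_rot: [0.0, 1.0, -0.0, 0.0]
wrist_force: [0.3, -0.1, -0.1]
grip_width: 0.0002
grasp_force: 0.0
```

Run:
```python
from h import *
im,W,c=shot("wrist","w_post"); np.save("W_post",W); print(pose()[:3,3])
s,_,_=shot("scene")
print(proj((.588,-.075,.095),W,c))
cv2.imwrite("pics/L4.png",np.hstack([cv2.resize(im[20:220,200:400],(400,400)),cv2.resize(s[120:270,240:390],(400,400),interpolation=cv2.INTER_CUBIC)]))
```

```text
[ 0.54484236 -0.0770639   0.14359181]
[314.65699324 151.63728067]
```

View pics/L4.png

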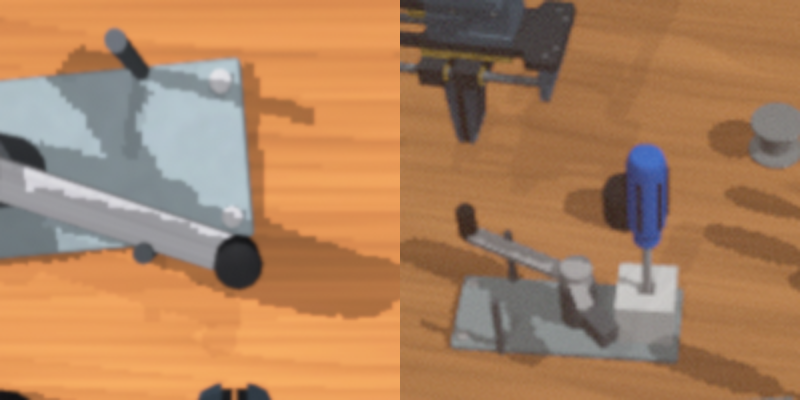

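Post at px (319,151), giving (0.589,-0.079), still at rest. I grip it and drag it along its arc.

Request:
{"name": "apply_moves", "arguments": {"jaw": 0, "plan": [{"translation": [0.6, 0.06, 0], "angular": [0, 0, 0]}, {"translation": [0.6, 0, 0], "angular": [0, 0, 0]}, {"translation": [0.6, 0, 0], "angular": [0, 0, 0]}, {"translation": [0, 0, 0], "angular": [0, 0, 0]}, {"translation": [0, 0, 0.6], "angular": [0, 0, 0]}, {"translation": [0, 0, 0.6], "angular": [0, 0, 0]}, {"translation": [0, 0, 0.6], "angular": [0, 0, 0]}, {"translation": [0, 0, 0.55], "angular": [0, 0, 0]}]}}

```text
time: 20.0
tool_pos: [0.5885, -0.0783, 0.0821]
tool_rot: [-0.0, 1.0, -0.0, -0.001]
wrist_force: [0.4, -1.0, -1.1]
grip_width: 0.0457
grasp_force: 0.0
```

Request:
{"name": "apply_moves", "arguments": {"jaw": -1, "plan": [{"translation": [0, 0, 0], "angular": [0, 0, 0]}, {"translation": [0, 0, 0], "angular": [0, 0, 0]}, {"translation": [0, 0, 0], "angular": [0, 0, 0]}, {"translation": [0, 0, 0], "angular": [0, 0, 0]}, {"translation": [0, 0, 0], "angular": [0, 0, 0]}, {"translation": [0, 0, 0], "angular": [0, 0, 0]}, {"translation": [0, 0, 0], "angular": [0, 0, 0]}, {"translation": [0, 0, 0], "angular": [0, 0, 0]}]}}

```text
time: 20.8
tool_pos: [0.5898, -0.0784, 0.0846]
tool_rot: [0.0, 1.0, 0.0, 0.0]
wrist_force: [0.2, 2.2, 5.8]
grip_width: 0.0153
grasp_force: 30.0
```

Request:
{"name": "apply_moves", "arguments": {"plan": [{"translation": [0.685, 0.16, 0], "angular": [0, 0, 0]}, {"translation": [0.658, 0.05, 0], "angular": [0, 0, 0]}, {"translation": [0.658, -0.05, 0], "angular": [0, 0, 0]}, {"translation": [0.685, -0.16, 0], "angular": [0, 0, 0]}, {"translation": [0.65, -0.27, 0], "angular": [0, 0, 0]}, {"translation": [0, 0, 0], "angular": [0, 0, 0]}, {"translation": [0, 0, 0], "angular": [0, 0, 0]}, {"translation": [0, 0, 0], "angular": [0, 0, 0]}]}}

```text
time: 21.6
tool_pos: [0.6733, -0.0737, 0.0845]
tool_rot: [0.001, 1.0, 0.001, 0.0]
wrist_force: [-1.5, -16.7, 4.1]
grip_width: 0.0153
grasp_force: 30.0
```

Run:
```python
from h import *
s=manip.state();print(pose()[:3,3],s['wrist_force'],s['grip_width'])
s,_,_=shot("scene"); im,W,c=shot("wrist")
cv2.imwrite("pics/L5.png",np.hstack([cv2.resize(im,None,fx=.625,fy=.75),cv2.resize(s[120:270,240:440],(400,300),interpolation=cv2.INTER_CUBIC)]))
```

```text
[ 0.67331552 -0.07373312  0.08452902] [ -1.46878744 -16.72168448   4.08457069] 0.015263256069059154
```

View pics/L5.png

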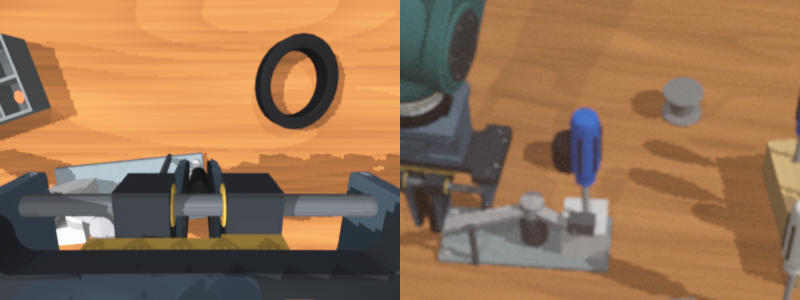

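The lever is at its stop with the jaw beside the blade. I hold, swing it back under control and release.

Request:
{"name": "apply_moves", "arguments": {"plan": [{"translation": [0, 0, 0], "angular": [0, 0, 0]}, {"translation": [0, 0, 0], "angular": [0, 0, 0]}, {"translation": [0, 0, 0], "angular": [0, 0, 0]}, {"translation": [-0.65, 0.27, 0], "angular": [0, 0, 0]}, {"translation": [-0.685, 0.16, 0], "angular": [0, 0, 0]}, {"translation": [-0.658, 0.05, 0], "angular": [0, 0, 0]}, {"translation": [-0.658, -0.05, 0], "angular": [0, 0, 0]}, {"translation": [-0.685, -0.16, 0], "angular": [0, 0, 0]}]}}

```text
time: 22.5
tool_pos: [0.592, -0.0776, 0.0849]
tool_rot: [-0.001, 1.0, -0.001, 0.004]
wrist_force: [46.6, -5.3, -18.7]
grip_width: 0.0152
grasp_force: 30.0
```

Request:
{"name": "apply_moves", "arguments": {"jaw": 0, "plan": [{"translation": [0, 0, 0], "angular": [0, 0, 0]}, {"translation": [0, 0, 0], "angular": [0, 0, 0]}, {"translation": [0, 0, 0], "angular": [0, 0, 0]}, {"translation": [0, 0, 0], "angular": [0, 0, 0]}, {"translation": [0, 0, -0.3], "angular": [0, 0, 0]}, {"translation": [0, 0, -0.7], "angular": [0, 0, 0]}, {"translation": [0, 0, -1], "angular": [0, 0, 0]}, {"translation": [0, 0, -1], "angular": [0, 0, 0]}]}}

```text
time: 23.3
tool_pos: [0.5892, -0.0785, 0.1601]
tool_rot: [-0.0, 1.0, -0.0, -0.0]
wrist_force: [0.4, -0.0, -0.3]
grip_width: 0.0457
grasp_force: 0.0
```

Request:
{"name": "apply_moves", "arguments": {"jaw": 0.3, "plan": [{"translation": [0, 0, -1], "angular": [0, 0, 0]}, {"translation": [0, 0, -1], "angular": [0, 0, 0]}, {"translation": [0, 0, -1], "angular": [0, 0, 0]}, {"translation": [0, 0, -1], "angular": [0, 0, 0]}, {"translation": [0, 0, -0.6], "angular": [0, 0, 0]}, {"translation": [0, 0, 0], "angular": [0, 0, 0]}, {"translation": [0, 0, 0], "angular": [0, 0, 0]}, {"translation": [0, 0, 0], "angular": [0, 0, 0]}]}}

```text
time: 24.1
tool_pos: [0.5887, -0.0783, 0.2726]
tool_rot: [-0.0, 1.0, -0.0, -0.001]
wrist_force: [0.1, 0.6, -0.0]
grip_width: 0.0592
grasp_force: 0.0
```

```bash
cat > chk.py <<'E'
from h import *
# lever post + blue handle in scene/wrist numerically
s,Ws,cs=shot("scene","s_chk")
hsv=cv2.cvtColor(s,cv2.COLOR_BGR2HSV)
m=cv2.inRange(hsv,(105,120,60),(130,255,255)); m[:, :150]=0; m[:150]=0; m[:,560:]=0
n,l,st,ce=cv2.connectedComponentsWithStats(m)
for i in range(1,n):
    if st[i,4]>60:
        y,x=np.nonzero(l==i); top=(x[y<=y.min()+3].mean(),y.min()); print("blue",st[i],ce[i].round(1))
d=cv2.inRange(hsv,(0,0,0),(180,255,70)); d[:180]=0;d[260:]=0;d[:,:225]=0;d[:,350:]=0
n,l,st,ce=cv2.connectedComponentsWithStats(d)
for i in range(1,n):
    if st[i,4]>15: print("dark",st[i],ce[i].round(1))
E
python3 chk.py; python3 -c "
from h import *
print(pose()[:3,3],manip.state()['grip_width'])
cs=manip.camera_info('scene');W=cs['world_from_camera']
print(proj((.589,-.0785,.09),W,cs),proj((.673,-.072,.09),W,cs),proj((.616,.087,.22),W,cs),proj((.616,.087,.12),W,cs),proj((.496,.044,.02),W,cs))"
```

```text
blue [440 163  20  41 260] [449.9 180.4]
blue [326 175  14  38 267] [333.2 189.2]
dark [262 199   6  10  41] [264.6 203.1]
dark [307 199  16  21 256] [315.  208.8]
[ 0.58878952 -0.0783456   0.27262858] 0.059102697928754985
[263.4749695  200.21105102] [256.67636166 228.49940016] [331.46220813 177.50533466] [331.79056824 209.32376774] [323.23049489 197.46280255]
```

Request:
{"name": "apply_moves", "arguments": {"plan": [{"translation": [0.136, -0.826, 0], "angular": [0, 0, 0]}, {"translation": [0.136, -0.826, 0], "angular": [0, 0, 0]}, {"translation": [0.136, -0.826, 0], "angular": [0, 0, 0]}, {"translation": [0.136, -0.826, 0], "angular": [0, 0, 0]}, {"translation": [0.136, -0.826, 0], "angular": [0, 0, 0]}, {"translation": [0.136, -0.826, 0], "angular": [0, 0, 0]}, {"translation": [0.136, -0.826, 0], "angular": [0, 0, 0]}, {"translation": [0.136, -0.826, 0], "angular": [0, 0, 0]}]}}

```text
time: 24.95
tool_pos: [0.6163, 0.0876, 0.2729]
tool_rot: [0.0, 1.0, 0.0, -0.001]
wrist_force: [-0.2, -0.4, -0.1]
grip_width: 0.0591
grasp_force: 0.0
```

Request:
{"name": "apply_moves", "arguments": {"plan": [{"translation": [0, 0, 0.64], "angular": [0, 0, 0]}, {"translation": [0, 0, 0.64], "angular": [0, 0, 0]}, {"translation": [0, 0, 0.64], "angular": [0, 0, 0]}, {"translation": [0, 0, 0.64], "angular": [0, 0, 0]}, {"translation": [0, 0, 0.64], "angular": [0, 0, 0]}, {"translation": [0, 0, 0.64], "angular": [0, 0, 0]}, {"translation": [0, 0, 0], "angular": [0, 0, 0]}, {"translation": [0, 0, 0], "angular": [0, 0, 0]}]}}

```text
time: 25.75
tool_pos: [0.6166, 0.0867, 0.1778]
tool_rot: [0.0, 1.0, -0.0, -0.0]
wrist_force: [-0.4, -0.4, -0.0]
grip_width: 0.0592
grasp_force: 0.0
```

Request:
{"name": "apply_moves", "arguments": {"jaw": -1, "plan": [{"translation": [0, 0, 0], "angular": [0, 0, 0]}, {"translation": [0, 0, 0], "angular": [0, 0, 0]}, {"translation": [0, 0, 0], "angular": [0, 0, 0]}, {"translation": [0, 0, 0], "angular": [0, 0, 0]}, {"translation": [0, 0, 0], "angular": [0, 0, 0]}, {"translation": [0, 0, 0], "angular": [0, 0, 0]}, {"translation": [0, 0, 0], "angular": [0, 0, 0]}, {"translation": [0, 0, 0], "angular": [0, 0, 0]}]}}

```text
time: 26.55
tool_pos: [0.6169, 0.0868, 0.1784]
tool_rot: [-0.0, 1.0, 0.0, 0.0]
wrist_force: [0.5, 0.5, 4.8]
grip_width: 0.0317
grasp_force: 30.0
```

Request:
{"name": "apply_moves", "arguments": {"plan": [{"translation": [0, 0, -0.5], "angular": [0, 0, 0]}, {"translation": [0, 0, -0.5], "angular": [0, 0, 0]}, {"translation": [0, 0, -0.5], "angular": [0, 0, 0]}, {"translation": [0, 0, -0.5], "angular": [0, 0, 0]}, {"translation": [0, 0, -0.6], "angular": [0, 0, 0]}, {"translation": [0, 0, -0.6], "angular": [0, 0, 0]}, {"translation": [0, 0, -0.6], "angular": [0, 0, 0]}, {"translation": [0, 0, -0.5], "angular": [0, 0, 0]}]}}

```text
time: 27.35
tool_pos: [0.6168, 0.0868, 0.2872]
tool_rot: [-0.0, 1.0, 0.0, 0.0]
wrist_force: [0.2, 0.2, -2.0]
grip_width: 0.0317
grasp_force: 30.0
```

Request:
{"name": "apply_moves", "arguments": {"plan": [{"translation": [-0.05, 0.4, 0], "angular": [0, 0, 0]}, {"translation": [-0.12, 0.9, 0], "angular": [0, 0, 0]}, {"translation": [-0.12, 0.9, 0], "angular": [0, 0, 0]}, {"translation": [-0.12, 0.9, 0], "angular": [0, 0, 0]}, {"translation": [-0.12, 0.9, 0], "angular": [0, 0, 0]}, {"translation": [-0.12, 0.9, 0], "angular": [0, 0, 0]}, {"translation": [-0.12, 0.9, 0], "angular": [0, 0, 0]}, {"translation": [-0.12, 0.9, 0], "angular": [0, 0, 0]}]}}

```text
time: 28.15
tool_pos: [0.5936, -0.0822, 0.2849]
tool_rot: [-0.0, 1.0, -0.0, -0.001]
wrist_force: [0.4, -0.6, -1.7]
grip_width: 0.0314
grasp_force: 30.0
```

Request:
{"name": "apply_moves", "arguments": {"plan": [{"translation": [-0.12, 0.9, 0], "angular": [0, 0, 0]}, {"translation": [-0.12, 0.9, 0], "angular": [0, 0, 0]}, {"translation": [-0.12, 0.9, 0], "angular": [0, 0, 0]}, {"translation": [-0.12, 0.9, 0], "angular": [0, 0, 0]}, {"translation": [-0.12, 0.9, 0], "angular": [0, 0, 0]}, {"translation": [-0.12, 0.9, 0], "angular": [0, 0, 0]}, {"translation": [-0.12, 0.9, 0], "angular": [0, 0, 0]}, {"translation": [-0.12, 0.9, 0], "angular": [0, 0, 0]}]}}

```text
time: 28.95
tool_pos: [0.5695, -0.262, 0.2848]
tool_rot: [-0.0, 1.0, -0.0, -0.0]
wrist_force: [0.2, 0.5, -1.3]
grip_width: 0.0314
grasp_force: 30.0
```

Request:
{"name": "apply_moves", "arguments": {"plan": [{"translation": [-0.12, 0.9, 0], "angular": [0, 0, 0]}, {"translation": [-0.12, 0.9, 0], "angular": [0, 0, 0]}, {"translation": [-0.05, 0.68, 0], "angular": [0, 0, 0]}, {"translation": [0, 0, 0], "angular": [0, 0, 0]}, {"translation": [0, 0, 0], "angular": [0, 0, 0]}, {"translation": [0, 0, 0], "angular": [0, 0, 0]}, {"translation": [0, 0, 0], "angular": [0, 0, 0]}, {"translation": [0, 0, 0], "angular": [0, 0, 0]}]}}

```text
time: 29.75
tool_pos: [0.5633, -0.3222, 0.2856]
tool_rot: [-0.0, 1.0, 0.0, 0.0]
wrist_force: [0.5, 0.3, -1.3]
grip_width: 0.0319
grasp_force: 30.0
```

```bash
cat > tip.py <<'E'
from h import *
import sys
# compare blade line in wrist+scene with target point
tx,ty,tz=map(float,sys.argv[1:4]); zt=float(sys.argv[4])
s=manip.state();print("tcp",s['tool_pos'].round(4),"grip",round(s['grip_width'],4))
p=s['tool_pos']
for n in("wrist","scene"):
    im,W,c=shot(n,"tip_"+n)
    u=proj((tx,ty,tz),W,c); t=proj((p[0],p[1],zt),W,c); up=proj((p[0],p[1],zt+.06),W,c)
    print(n,"target px",u.round(1),"tip expected",t.round(1))
    g=cv2.cvtColor(im,cv2.COLOR_BGR2GRAY); x,y=t.astype(int)
    print(g[max(y-14,0):y+16,x-14:x+16:1] if n=="wrist" else g[y-14:y+18,x-12:x+14])
E
python3 tip.py .5635 -.3227 .08 .115
```

```text
tcp [ 0.5633 -0.3222  0.2856] grip 0.0319
wrist target px [317.6 172.2] tip expected [317.2 178.3]
[[115 116 117 119 116 116 131 174 201 178 144 143 162 173 186 192 197 196
  186 168 155 147 136 123 116 104  90  82  82  82]
 [116 117 118 118 115 120 145 183 192 146  96  90 103 112 124 141 164 177
  185 185 188 189 185 171 163 144 109  87  82  82]
 [116 117 118 117 115 122 154 188 182 132  88  77  78  78  78  88 103 112
  121 134 151 170 186 200 207 188 136  94  83  82]
 [117 117 118 117 114 124 162 194 177 124  86  78  77  76  75  75  76  76
   78  87  98 112 138 181 208 190 137  94  82  83]
 [116 118 118 116 116 131 170 193 161 111  86  81  80  78  77  76  75  74
   74  78  81  89 120 171 196 165 115  87  82  82]
 [117 118 118 116 119 145 185 194 151 104  89  88  86  85  81  80  79  78
   78  79  81  97 140 183 192 147  99  83  82  82]
 [117 117 117 115 121 152 190 189 142 101  91  91  90  89  88  87  86  84
   83  82  83 101 150 188 184 136  94  82  82  83]
 [118 117 116 115 124 162 197 183 134  99  91  91  90  91  90  90  89  90
   88  86  85 106 158 193 177 127  90  82  82  83]
 
[... 5595 characters left out ...]
22 108  98
  104 118 133 133 126 107  93  83]
 [128 133 133 133 132 129 132 128 129 131 138 137 132 129 129 124 114 105
  120 136 130 129 121 105  79  78]
 [129 129 128 127 130 129 130 132 131 130 122 133 136 131 133 125 102 119
  135 132 128 127 126 111  83  72]
 [127 127 127 129 129 128 127 126 126 124 115 102 105 117 131 131 120 134
  135 127 128 131 127 116  93  80]
 [128 129 129 131 129 128 127 128 125 127 115 101  96  97 107 106 127 142
  131 127 126 130 125 124 109  97]
 [129 129 130 129 128 128 130 129 128 129 127 107  96  95  99 100 106 123
  127 126 129 126 128 126 116 100]
 [129 129 128 130 130 126 126 128 128 126 126 111  97  99  95  96  97 107
  123 126 128 127 129 126 120 104]]
```

Tip and tube are aligned within about 1.5 mm. I lower it.

Request:
{"name": "apply_moves", "arguments": {"plan": [{"translation": [0, 0, 0.4], "angular": [0, 0, 0]}, {"translation": [0, 0, 0.4], "angular": [0, 0, 0]}, {"translation": [0, 0, 0.4], "angular": [0, 0, 0]}, {"translation": [0, 0, 0.4], "angular": [0, 0, 0]}, {"translation": [0, 0, 0.4], "angular": [0, 0, 0]}, {"translation": [0, 0, 0.4], "angular": [0, 0, 0]}, {"translation": [0, 0, 0.4], "angular": [0, 0, 0]}, {"translation": [0, 0, 0], "angular": [0, 0, 0]}]}}

```text
time: 30.65
tool_pos: [0.5624, -0.3224, 0.2138]
tool_rot: [-0.001, 1.0, -0.0, -0.001]
wrist_force: [-0.1, 0.0, -1.4]
grip_width: 0.0312
grasp_force: 30.0
```

Request:
{"name": "apply_moves", "arguments": {"plan": [{"translation": [0, 0, 0.3], "angular": [0, 0, 0]}, {"translation": [0, 0, 0.3], "angular": [0, 0, 0]}, {"translation": [0, 0, 0.3], "angular": [0, 0, 0]}, {"translation": [0, 0, 0.3], "angular": [0, 0, 0]}, {"translation": [0, 0, 0.2], "angular": [0, 0, 0]}, {"translation": [0, 0, 0.1], "angular": [0, 0, 0]}, {"translation": [0, 0, 0], "angular": [0, 0, 0]}, {"translation": [0, 0, 0], "angular": [0, 0, 0]}]}}

```text
time: 31.45
tool_pos: [0.5632, -0.3228, 0.1782]
tool_rot: [0.0, 1.0, 0.0, 0.0]
wrist_force: [-0.7, 0.9, -0.6]
grip_width: 0.0317
grasp_force: 30.0
```

Request:
{"name": "apply_moves", "arguments": {"jaw": 0.3, "plan": [{"translation": [0, 0, 0], "angular": [0, 0, 0]}, {"translation": [0, 0, 0], "angular": [0, 0, 0]}, {"translation": [0, 0, 0], "angular": [0, 0, 0]}, {"translation": [0, 0, 0], "angular": [0, 0, 0]}, {"translation": [0, 0, -0.3], "angular": [0, 0, 0]}, {"translation": [0, 0, -0.6], "angular": [0, 0, 0]}, {"translation": [0, 0, -1], "angular": [0, 0, 0]}, {"translation": [0, 0, -1], "angular": [0, 0, 0]}]}}

```text
time: 32.25
tool_pos: [0.5632, -0.3228, 0.2526]
tool_rot: [0.0, 1.0, -0.0, 0.0]
wrist_force: [-0.0, 0.1, 0.5]
grip_width: 0.059
grasp_force: 0.0
```

Request:
{"name": "apply_moves", "arguments": {"plan": [{"translation": [0, 0, -1], "angular": [0, 0, 0]}, {"translation": [0, 0, -1], "angular": [0, 0, 0]}, {"translation": [-0.023, -0.944, 0], "angular": [0, 0, 0]}, {"translation": [-0.023, -0.944, 0], "angular": [0, 0, 0]}, {"translation": [-0.023, -0.944, 0], "angular": [0, 0, 0]}, {"translation": [-0.023, -0.944, 0], "angular": [0, 0, 0]}, {"translation": [-0.023, -0.944, 0], "angular": [0, 0, 0]}, {"translation": [-0.023, -0.944, 0], "angular": [0, 0, 0]}]}}

```text
time: 33.05
tool_pos: [0.5597, -0.1803, 0.3021]
tool_rot: [0.0, 1.0, -0.0, 0.001]
wrist_force: [0.3, -0.4, -0.0]
grip_width: 0.0596
grasp_force: 0.0
```

Request:
{"name": "apply_moves", "arguments": {"plan": [{"translation": [-0.023, -0.944, 0], "angular": [0, 0, 0]}, {"translation": [-0.023, -0.944, 0], "angular": [0, 0, 0]}, {"translation": [-0.023, -0.944, 0], "angular": [0, 0, 0]}, {"translation": [-0.023, -0.944, 0], "angular": [0, 0, 0]}, {"translation": [-0.023, -0.944, 0], "angular": [0, 0, 0]}, {"translation": [-0.023, -0.944, 0], "angular": [0, 0, 0]}, {"translation": [-0.023, -0.944, 0], "angular": [0, 0, 0]}, {"translation": [-0.023, -0.944, 0], "angular": [0, 0, 0]}]}}

```text
time: 33.85
tool_pos: [0.5552, 0.0086, 0.3021]
tool_rot: [0.0, 1.0, 0.0, 0.001]
wrist_force: [0.3, -1.2, 0.1]
grip_width: 0.0594
grasp_force: 0.0
```

Request:
{"name": "apply_moves", "arguments": {"plan": [{"translation": [-0.023, -0.944, 0], "angular": [0, 0, 0]}, {"translation": [-0.023, -0.944, 0], "angular": [0, 0, 0]}, {"translation": [-0.023, -0.944, 0], "angular": [0, 0, 0]}, {"translation": [-0.023, -0.944, 0], "angular": [0, 0, 0]}, {"translation": [-0.023, -0.944, 0], "angular": [0, 0, 0]}, {"translation": [-0.023, -0.944, 0], "angular": [0, 0, 0]}, {"translation": [-0.023, -0.944, 0], "angular": [0, 0, 0]}, {"translation": [-0.023, -0.944, 0], "angular": [0, 0, 0]}]}}

```text
time: 34.65
tool_pos: [0.5505, 0.1975, 0.3021]
tool_rot: [-0.0, 1.0, 0.0, 0.001]
wrist_force: [-0.2, -0.0, 0.5]
grip_width: 0.0595
grasp_force: 0.0
```

Run:
```python
from h import *
print(pose()[:3,3])
c=manip.camera_info("wrist")
im,W,c=shot("wrist","w_m0")
m=cv2.inRange(cv2.cvtColor(im,cv2.COLOR_BGR2HSV),(100,120,50),(130,255,255)); m[225:]=0
n,l,s,ce=cv2.connectedComponentsWithStats(m)
for i in range(1,n):
    if s[i,4]>60: print(s[i],ce[i].round(1),[onz(ce[i],z,W,c)[:2].round(4) for z in (.17,.195)])
s,Ws,cs=shot("scene","s_m0"); hsv=cv2.cvtColor(s,cv2.COLOR_BGR2HSV)
m=cv2.inRange(hsv,(105,120,60),(130,255,255))
n,l,st,ce=cv2.connectedComponentsWithStats(m)
for i in range(1,n):
    if st[i,4]>60: print("scene blue",st[i],ce[i].round(1))
print("rack long expected",proj((.5635,-.3227,.168),Ws,cs))
```

```text
[0.55050768 0.19754309 0.30208453]
[  0 175  14  42 308] [  6.6 196.5] [array([0.54  , 0.5041]), array([0.5467, 0.4794])]
[ 154  174   51   36 1184] [177.1 191.1] [array([0.5456, 0.3366]), array([0.5518, 0.3254])]
[208 219  15   6  65] [215.8 222. ] [array([0.5133, 0.3008]), array([0.5221, 0.2925])]
scene blue [ 88   0  49  12 485] [111.3   4.7]
scene blue [152 138  19  37 344] [161.8 154.2]
scene blue [440 163  20  41 270] [449.9 180.4]
scene blue [574 213  39  37 819] [594.  228.9]
rack long expected [161.49125866 156.96334163]
```

Request:
{"name": "apply_moves", "arguments": {"jaw": 0.25, "plan": [{"translation": [-0.02, -0.803, 0], "angular": [0, 0, 0]}, {"translation": [-0.02, -0.803, 0], "angular": [0, 0, 0]}, {"translation": [-0.02, -0.803, 0], "angular": [0, 0, 0]}, {"translation": [-0.02, -0.803, 0], "angular": [0, 0, 0]}, {"translation": [-0.02, -0.803, 0], "angular": [0, 0, 0]}, {"translation": [-0.02, -0.803, 0], "angular": [0, 0, 0]}, {"translation": [-0.02, -0.803, 0], "angular": [0, 0, 0]}, {"translation": [0, 0, 0], "angular": [0, 0, 0]}]}}

```text
time: 35.55
tool_pos: [0.5469, 0.3392, 0.3006]
tool_rot: [-0.0, 1.0, 0.001, 0.0]
wrist_force: [-0.1, -0.6, 0.3]
grip_width: 0.0569
grasp_force: 0.0
```

Request:
{"name": "apply_moves", "arguments": {"plan": [{"translation": [0, 0, 0.8], "angular": [0, 0, 0]}, {"translation": [0, 0, 0.9], "angular": [0, 0, 0]}, {"translation": [0, 0, 0.9], "angular": [0, 0, 0]}, {"translation": [0, 0, 0.9], "angular": [0, 0, 0]}, {"translation": [0, 0, 0.9], "angular": [0, 0, 0]}, {"translation": [0, 0, 0.8], "angular": [0, 0, 0]}, {"translation": [0, 0, 0.56], "angular": [0, 0, 0]}, {"translation": [0, 0, 0], "angular": [0, 0, 0]}]}}

```text
time: 36.35
tool_pos: [0.5461, 0.3364, 0.1548]
tool_rot: [0.001, 1.0, -0.0, -0.001]
wrist_force: [0.0, -0.0, -0.1]
grip_width: 0.0571
grasp_force: 0.0
```

Request:
{"name": "apply_moves", "arguments": {"jaw": -1, "plan": [{"translation": [0, 0, 0], "angular": [0, 0, 0]}, {"translation": [0, 0, 0], "angular": [0, 0, 0]}, {"translation": [0, 0, 0], "angular": [0, 0, 0]}, {"translation": [0, 0, 0], "angular": [0, 0, 0]}, {"translation": [0, 0, 0], "angular": [0, 0, 0]}, {"translation": [0, 0, 0], "angular": [0, 0, 0]}, {"translation": [0, 0, 0], "angular": [0, 0, 0]}, {"translation": [0, 0, 0], "angular": [0, 0, 0]}]}}

```text
time: 37.15
tool_pos: [0.5474, 0.3373, 0.1572]
tool_rot: [-0.0, 1.0, -0.0, 0.001]
wrist_force: [-1.2, 0.2, 6.5]
grip_width: 0.0274
grasp_force: 30.0
```

Request:
{"name": "apply_moves", "arguments": {"plan": [{"translation": [0, 0, -0.5], "angular": [0, 0, 0]}, {"translation": [0, 0, -0.5], "angular": [0, 0, 0]}, {"translation": [0, 0, -0.5], "angular": [0, 0, 0]}, {"translation": [0, 0, -0.5], "angular": [0, 0, 0]}, {"translation": [0, 0, -0.6], "angular": [0, 0, 0]}, {"translation": [0, 0, -0.6], "angular": [0, 0, 0]}, {"translation": [0, 0, -0.6], "angular": [0, 0, 0]}, {"translation": [0, 0, -0.5], "angular": [0, 0, 0]}]}}

```text
time: 37.95
tool_pos: [0.5471, 0.3371, 0.2658]
tool_rot: [-0.0, 1.0, 0.0, 0.0]
wrist_force: [-0.8, -0.3, -0.5]
grip_width: 0.0273
grasp_force: 30.0
```

Request:
{"name": "apply_moves", "arguments": {"plan": [{"translation": [0, 0.4, 0], "angular": [0, 0, 0]}, {"translation": [0.2, 0.8, 0], "angular": [0, 0, 0]}, {"translation": [0.2, 0.8, 0], "angular": [0, 0, 0]}, {"translation": [0.2, 0.8, 0], "angular": [0, 0, 0]}, {"translation": [0.2, 0.8, 0], "angular": [0, 0, 0]}, {"translation": [0.25, 0.8, 0], "angular": [0, 0, 0]}, {"translation": [0.25, 0.8, 0], "angular": [0, 0, 0]}, {"translation": [0.25, 0.8, 0], "angular": [0, 0, 0]}]}}

```text
time: 38.75
tool_pos: [0.5854, 0.1854, 0.2634]
tool_rot: [0.0, 1.0, -0.0, -0.0]
wrist_force: [-0.1, 1.0, -1.2]
grip_width: 0.0277
grasp_force: 30.0
```

Request:
{"name": "apply_moves", "arguments": {"plan": [{"translation": [0.25, 0.8, 0], "angular": [0, 0, 0]}, {"translation": [0.25, 0.8, 0], "angular": [0, 0, 0]}, {"translation": [0.25, 0.8, 0], "angular": [0, 0, 0]}, {"translation": [0.25, 0.8, 0], "angular": [0, 0, 0]}, {"translation": [0.2, 0.8, 0], "angular": [0, 0, 0]}, {"translation": [0, 0, 0], "angular": [0, 0, 0]}, {"translation": [0, 0, 0], "angular": [0, 0, 0]}, {"translation": [0, 0, 0], "angular": [0, 0, 0]}]}}

```text
time: 39.55
tool_pos: [0.6153, 0.0873, 0.2637]
tool_rot: [-0.0, 1.0, 0.0, -0.0]
wrist_force: [0.1, -0.1, -0.9]
grip_width: 0.027
grasp_force: 30.0
```

```bash
cat > tip2.py <<'E'
from h import *
import sys
# compact: blade edges by horizontal gradient on white well block (wrist view); hole extents
s=manip.state();p=s['tool_pos'];print("tcp",p.round(4),"grip",round(s['grip_width'],4))
im,W,c=shot("wrist","tip_w")
u=proj((.6158,.0868,.055),W,c); zt=float(sys.argv[1]); t=proj((p[0],p[1],zt),W,c); t2=proj((p[0]+.004,p[1],zt),W,c)
print("well px",u.round(1),"tip axis px",t.round(1),"tip far edge",t2.round(1))
g=cv2.cvtColor(im,cv2.COLOR_BGR2GRAY); x,y=u.astype(int)
for r in range(y-9,y+20,1): print(r,''.join('.' if v>215 else '+' if v>165 else '#' for v in g[r,x-20:x+21]))
print(x-20)
E
python3 tip2.py .118
```

```text
tcp [0.6153 0.0873 0.2637] grip 0.027
well px [317.6 171.4] tip axis px [317.2 183.1] tip far edge [317.2 179.3]
162 .........................................
163 .........................................
164 .........................................
165 .........................................
166 ........................+................
167 ...............+++++++++++...............
168 ...............+++++++++++...............
169 ...............+++++++++++...............
170 ...............++++++++++++..............
171 ...............+##########+..............
172 ...............+##########+..............
173 ...............+##########+..............
174 ...............+##########+..............
175 ................##########+..............
176 +...............+#####++++...............
177 +...............++++.....................
178 +........................................
179 +........................................
180 +........................................
181 +........................................
182 +........................................
183 +.................+##+...................
184 +................+####+..................
185 ++..............+#####+..................
186 ++..............+######..................
187 ++..............+######..................
188 ++..............+######+.................
189 ++..............+######+.................
190 ++..............+######+................+
297
```

Run:
```python
from h import *
p=manip.state()['tool_pos']; s,W,c=shot("scene","s_m1")
t=proj((p[0],p[1],.1177),W,c); t0=proj((p[0]-.004,p[1],.1177),W,c); print("tip",t,t0,"dx5:",proj((p[0]-.005,p[1],.1177),W,c),"well",proj((.6158,.0868,.055),W,c))
hsv=cv2.cvtColor(s,cv2.COLOR_BGR2HSV); x,y=t.astype(int)
for r in range(y-12,y+28): print(r,' '.join('%3d'%v for v in hsv[r,x-8:x+10,1]))
print(x-8)
```

```text
tip [332.06400415 209.80797713] [332.37027696 208.45178634] dx5: [332.44662623 208.11369814] well [331.90786828 227.78199076]
197 137 141 141 139 141 139 139 103  37  20  46 104 143 140 144 146 141 148
198 145 142 141 141 140 144 139 103  39  18  45 109 144 146 145 143 143 144
199 143 147 140 143 145 141 138 103  33  24  47 105 140 140 147 145 139 141
200 142 137 139 142 142 145 140 103  35  18  49 104 140 142 142 145 146 146
201 141 142 144 146 142 141 141 107  36  16  50 106 141 142 144 144 143 145
202 141 145 141 143 142 140 143 106  39  19  44 104 139 143 144 139 142 142
203 142 146 137 147 144 141 142 112  47  20  46 100 137 141 142 142 145 145
204 146 142 142 142 141 143 139 114  51  20  45 102 141 144 143 141 156 144
205 138 144 141 144 144 143 144 113  49  24  44 102 139 144 143 144 143 144
206 140 143 141 146 143 143 141 115  52  22  43 106 139 148 144 143 145 142
207 140 142 143 142 147 147 147 113  52  20  41 104 141 140 140 144 141 147
208 144 140 147 148 149 144 141 114  51  24  47 106 141 144 146 148 143 146
209 143 147 143 144 145 143 142 123  75  37  56 110 136 141 14
[... 1369 characters left out ...]
   8   6   5
228   4   6   8   4   7  10  17  15  14  14  19   9   5   7   5   6   6   6
229   5   4   6   5   7  10  13  13  12  17  13  11   7   5   6   6   5   5
230   6   5   5   5   5   6   8   8   8   8   8   6   7   5   5   6   4   4
231   6   5   5   5   4   4   5   5   7   7   5   5   6   5   8   6   6   6
232   5   5   4   3   5   5   4   5   5   4   5   6   6   5   5   4   5   5
233   6   5   4   5   5   4   4   6   8   6   6   5   6   5   5   6   5   6
234   5   4   4   5   4   4   4   5   5   5   6   4   5   5   6   5   5   4
235   5   5   7   5   5   5   7   5   5   6   6   6   6   5   5   5   4   4
236  11  11   8   8   6   7   7   7   9   6   7   8   7   7   7   6   6   6
324
```

The tip sits about 3.5 mm towards -x in both views, so I correct by +3.5 mm and lower.

Request:
{"name": "apply_moves", "arguments": {"plan": [{"translation": [0.14, 0.03, 0], "angular": [0, 0, 0]}, {"translation": [0, 0, 0.4], "angular": [0, 0, 0]}, {"translation": [0, 0, 0.4], "angular": [0, 0, 0]}, {"translation": [0, 0, 0.4], "angular": [0, 0, 0]}, {"translation": [0, 0, 0.4], "angular": [0, 0, 0]}, {"translation": [0, 0, 0.4], "angular": [0, 0, 0]}, {"translation": [0, 0, 0.4], "angular": [0, 0, 0]}, {"translation": [0, 0, 0.3], "angular": [0, 0, 0]}]}}

```text
time: 40.45
tool_pos: [0.6189, 0.0862, 0.1954]
tool_rot: [0.0, 1.0, -0.0, -0.0]
wrist_force: [0.6, 0.8, -1.1]
grip_width: 0.0271
grasp_force: 30.0
```

Request:
{"name": "apply_moves", "arguments": {"plan": [{"translation": [0, 0, 0.3], "angular": [0, 0, 0]}, {"translation": [0, 0, 0.3], "angular": [0, 0, 0]}, {"translation": [0, 0, 0.3], "angular": [0, 0, 0]}, {"translation": [0, 0, 0.3], "angular": [0, 0, 0]}, {"translation": [0, 0, 0.25], "angular": [0, 0, 0]}, {"translation": [0, 0, 0.08], "angular": [0, 0, 0]}, {"translation": [0, 0, 0], "angular": [0, 0, 0]}, {"translation": [0, 0, 0], "angular": [0, 0, 0]}]}}

```text
time: 41.25
tool_pos: [0.6194, 0.0862, 0.1585]
tool_rot: [-0.0, 1.0, 0.0, 0.0]
wrist_force: [-0.4, 0.4, -1.4]
grip_width: 0.0274
grasp_force: 30.0
```

Request:
{"name": "apply_moves", "arguments": {"jaw": 0.3, "plan": [{"translation": [0, 0, 0], "angular": [0, 0, 0]}, {"translation": [0, 0, 0], "angular": [0, 0, 0]}, {"translation": [0, 0, 0], "angular": [0, 0, 0]}, {"translation": [0, 0, 0], "angular": [0, 0, 0]}, {"translation": [0, 0, -0.4], "angular": [0, 0, 0]}, {"translation": [0, 0, -1], "angular": [0, 0, 0]}, {"translation": [0, 0, -1], "angular": [0, 0, 0]}, {"translation": [0, 0, -1], "angular": [0, 0, 0]}]}}

```text
time: 42.05
tool_pos: [0.6192, 0.0862, 0.245]
tool_rot: [-0.0, 1.0, -0.0, 0.0]
wrist_force: [-0.2, -0.3, 0.3]
grip_width: 0.0595
grasp_force: 0.0
```

Request:
{"name": "apply_moves", "arguments": {"jaw": 0, "plan": [{"translation": [-0.152, 0.824, 0], "angular": [0, 0, 0]}, {"translation": [-0.152, 0.824, 0], "angular": [0, 0, 0]}, {"translation": [-0.152, 0.824, 0], "angular": [0, 0, 0]}, {"translation": [-0.152, 0.824, 0], "angular": [0, 0, 0]}, {"translation": [-0.152, 0.824, 0], "angular": [0, 0, 0]}, {"translation": [-0.152, 0.824, 0], "angular": [0, 0, 0]}, {"translation": [-0.152, 0.824, 0], "angular": [0, 0, 0]}, {"translation": [-0.152, 0.824, 0], "angular": [0, 0, 0]}]}}

```text
time: 42.85
tool_pos: [0.5887, -0.0794, 0.2441]
tool_rot: [0.0, 1.0, 0.0, 0.0]
wrist_force: [-0.1, 0.1, 0.4]
grip_width: 0.0455
grasp_force: 0.0
```

Request:
{"name": "apply_moves", "arguments": {"plan": [{"translation": [0, 0, 0.8], "angular": [0, 0, 0]}, {"translation": [0, 0, 1], "angular": [0, 0, 0]}, {"translation": [0, 0, 1], "angular": [0, 0, 0]}, {"translation": [0, 0, 1], "angular": [0, 0, 0]}, {"translation": [0, 0, 1], "angular": [0, 0, 0]}, {"translation": [0, 0, 0.9], "angular": [0, 0, 0]}, {"translation": [0, 0, 0.6], "angular": [0, 0, 0]}, {"translation": [0, 0, 0], "angular": [0, 0, 0]}]}}

```text
time: 43.65
tool_pos: [0.5879, -0.0784, 0.0845]
tool_rot: [-0.0, 1.0, -0.0, -0.001]
wrist_force: [-0.4, 0.0, 0.3]
grip_width: 0.0459
grasp_force: 0.0
```

```bash
python3 chk.py; python3 -c "
from h import *
print(pose()[:3,3])
cs=manip.camera_info('scene');W=cs['world_from_camera']
print(proj((.616,.087,.155),W,cs))"
```

```text
blue [154 150  13  21  82] [161.1 159.7]
blue [441 163   9  24  84] [445.2 171.2]
blue [327 184  11  31 194] [332.7 196.2]
dark [235 180  20  21 144] [248.2 188.1]
dark [267 180  11  17  97] [272.5 186.9]
dark [262 197   6  12  54] [264.5 202.2]
dark [307 199  16  21 263] [314.8 208.7]
[ 0.58867055 -0.07853545  0.08574114]
[331.68127833 198.67047889]
```

Mid stands and the post is between the fingers. I grip and swing.

Request:
{"name": "apply_moves", "arguments": {"jaw": -1, "plan": [{"translation": [0, 0, 0], "angular": [0, 0, 0]}, {"translation": [0, 0, 0], "angular": [0, 0, 0]}, {"translation": [0, 0, 0], "angular": [0, 0, 0]}, {"translation": [0, 0, 0], "angular": [0, 0, 0]}, {"translation": [0, 0, 0], "angular": [0, 0, 0]}, {"translation": [0, 0, 0], "angular": [0, 0, 0]}, {"translation": [0, 0, 0], "angular": [0, 0, 0]}, {"translation": [0, 0, 0], "angular": [0, 0, 0]}]}}

```text
time: 44.5
tool_pos: [0.5904, -0.0788, 0.0876]
tool_rot: [0.0, 1.0, -0.0, 0.002]
wrist_force: [-0.8, 0.4, 18.1]
grip_width: 0.0004
grasp_force: 9.0
```

Request:
{"name": "apply_moves", "arguments": {"plan": [{"translation": [0.685, 0.16, 0], "angular": [0, 0, 0]}, {"translation": [0.658, 0.05, 0], "angular": [0, 0, 0]}, {"translation": [0.658, -0.05, 0], "angular": [0, 0, 0]}, {"translation": [0.685, -0.16, 0], "angular": [0, 0, 0]}, {"translation": [0.65, -0.2, 0], "angular": [0, 0, 0]}, {"translation": [0, 0, 0], "angular": [0, 0, 0]}, {"translation": [0, 0, 0], "angular": [0, 0, 0]}, {"translation": [0, 0, 0], "angular": [0, 0, 0]}]}}

```text
time: 45.3
tool_pos: [0.6733, -0.0743, 0.0877]
tool_rot: [0.001, 1.0, 0.0, 0.001]
wrist_force: [-4.1, -4.6, 18.4]
grip_width: 0.0004
grasp_force: 9.0
```

```bash
python3 chk.py
python3 - <<'E'
from h import *
s=cv2.imread("pics/s_chk.png"); hsv=cv2.cvtColor(s,cv2.COLOR_BGR2HSV)
g=cv2.cvtColor(s,cv2.COLOR_BGR2GRAY)
for r in range(212,246,2): print(r,' '.join('%3d'%v for v in g[r,304:350:2]))
E
```

```text
blue [154 150  16  24  99] [162.  161.2]
blue [442 163   8  24  81] [445.4 171. ]
blue [327 184  11  31 195] [332.6 196.1]
dark [225 180  29   4  73] [237.5 180.9]
dark [274 186   6   8  19] [276.2 189.4]
dark [251 189   9   5  21] [254.5 190.5]
dark [225 195  63  17 198] [255.1 201.5]
dark [326 195   3  12  16] [327.2 200.8]
dark [307 199  16  21 264] [314.7 208.8]
dark [246 205  15  30 241] [253.4 219.5]
dark [234 206  10   8  45] [238.6 210.4]
212  96  74  50  52  51  53  50  51  51  53 110 132  89  72  79  87 108 136 127 127 127 127 126
214  98  84  53  50  50  46  48  49  52  54 120 144 129  89  86 103 127 129 127 128 127 124 126
216 118 117 110  77  49  49  53  49  51  69 134 138 140 123 116 138 142 130 130 130 128 128 126
218 157 140 149 143  62  47  48  52  73 138 162 166 157 140 123 144 138 136 134 132 130 130 129
220 159 163 170 168 116  82  98 110 136 183 200 201 201 177 122 175 190 189 189 188 151 130 135
222 160 165 166 162 133 126 134 134 137 185 199 203 203 178 123 174 198 202 200 200 153 135 141
224 138 153 151 149 159 147 138 135 140 158 162 189 199 173 123 174 198 2
[... 282 characters left out ...]
 103 185 202 194 145 137 140
232  68  73  61  63  67  95 104 113 122 116  75  85  86  90  92  99  98 185 203 194 143 130 135
234  71  66  63  68  61  93 102 103 105 103  72  75  75  74  77  75 105 191 201 188 136 128 133
236  67  67  66  65  64  94 110 107 118 119  81 103  76  73  71  71 125 184 188 177 137 123 133
238  63  65  64  64  61  98 104 111 120 129 127 121 117 122 112 110 126 147 149 152 141 124 131
240  66  67  66  61  75 102 109 110 120 129 134 139 146 146 145 144 144 146 147 150 142 133 129
242  76  71  70  81 104 109 110 108 119 141 146 145 148 146 149 149 148 149 147 150 139 133 136
244 136 124 127 125 114 111 113 111 124 146 147 146 149 148 151 151 149 146 147 142 137 137 135
```

The jaw is at the stop (dark jaw at columns 324–338, beside the blade), but the grip is only on the post's top. I hold, bring it back and lift off.

Request:
{"name": "apply_moves", "arguments": {"plan": [{"translation": [0, 0, 0], "angular": [0, 0, 0]}, {"translation": [0, 0, 0], "angular": [0, 0, 0]}, {"translation": [0, 0, 0], "angular": [0, 0, 0]}, {"translation": [-0.65, 0.2, 0], "angular": [0, 0, 0]}, {"translation": [-0.685, 0.16, 0], "angular": [0, 0, 0]}, {"translation": [-0.658, 0.05, 0], "angular": [0, 0, 0]}, {"translation": [-0.658, -0.05, 0], "angular": [0, 0, 0]}, {"translation": [-0.4, -0.1, 0], "angular": [0, 0, 0]}]}}

```text
time: 46.15
tool_pos: [0.5977, -0.081, 0.0879]
tool_rot: [0.001, 1.0, -0.0, 0.003]
wrist_force: [4.2, -0.0, 4.3]
grip_width: 0.0005
grasp_force: 2.2
```

Run:
```python
from h import *
s,Ws,cs=shot("scene"); im,W,c=shot("wrist")
cv2.imwrite("pics/M5.png",np.vstack([cv2.resize(im[:230],None,fx=1.25,fy=1.25),cv2.resize(s[150:250,220:400],(800,310),interpolation=cv2.INTER_CUBIC)]))
st=manip.state();print(pose()[:3,3],st['wrist_force'],st['joint_pos'])
```

```text
[ 0.59714547 -0.08073012  0.08776379] [-2.04234639 -5.59875446 13.43218034] [-1.72768377e-01  3.93086949e-01  1.98004713e+00 -9.04747623e-04
  7.64138566e-01  1.39843133e+00]
```

View pics/M5.png

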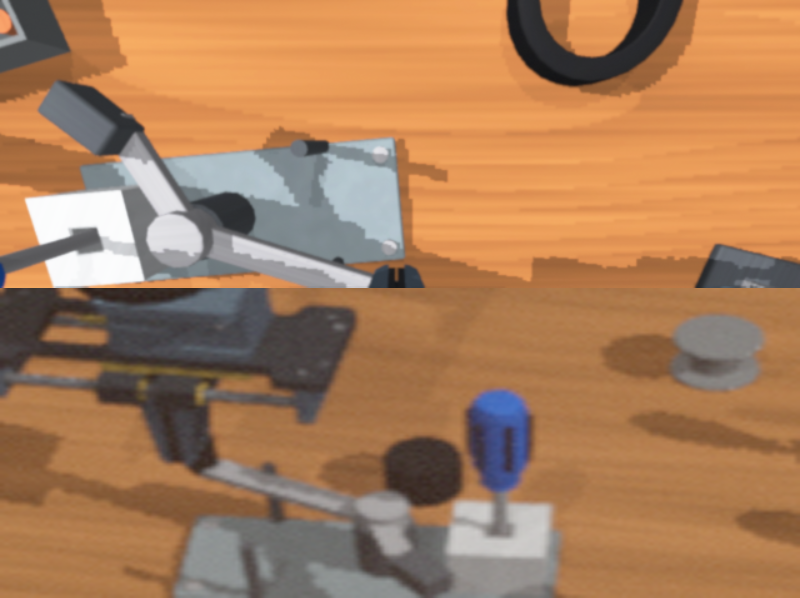

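The lever is almost back. The cap has been knocked nearer the jig, at scene px (315,209). I lift off and return to the mid driver.

Request:
{"name": "apply_moves", "arguments": {"plan": [{"translation": [0, 0, -0.5], "angular": [0, 0, 0]}, {"translation": [0, 0, -1], "angular": [0, 0, 0]}, {"translation": [0, 0, -1], "angular": [0, 0, 0]}, {"translation": [0, 0, -1], "angular": [0, 0, 0]}, {"translation": [0, 0, -1], "angular": [0, 0, 0]}, {"translation": [0, 0, -1], "angular": [0, 0, 0]}, {"translation": [0, 0, -0.8], "angular": [0, 0, 0]}, {"translation": [0, 0, 0], "angular": [0, 0, 0]}]}}

```text
time: 47.05
tool_pos: [0.5972, -0.0802, 0.2467]
tool_rot: [0.0, 1.0, 0.0, 0.002]
wrist_force: [0.5, 0.1, -0.7]
grip_width: 0.0002
grasp_force: 0.0
```

Request:
{"name": "apply_moves", "arguments": {"jaw": 0.3, "plan": [{"translation": [0, 0, 0], "angular": [0, 0, 0]}, {"translation": [0.125, -0.95, 0], "angular": [0, 0, 0]}, {"translation": [0.125, -0.95, 0], "angular": [0, 0, 0]}, {"translation": [0.125, -0.95, 0], "angular": [0, 0, 0]}, {"translation": [0.125, -0.95, 0], "angular": [0, 0, 0]}, {"translation": [0.125, -0.95, 0], "angular": [0, 0, 0]}, {"translation": [0.125, -0.95, 0], "angular": [0, 0, 0]}, {"translation": [0.125, -0.95, 0], "angular": [0, 0, 0]}]}}

```text
time: 47.85
tool_pos: [0.6171, 0.0871, 0.2419]
tool_rot: [0.0, 1.0, -0.0, -0.001]
wrist_force: [-0.8, -0.3, 0.2]
grip_width: 0.0585
grasp_force: 0.0
```

```bash
python3 chk.py
python3 - <<'E'
from h import *
st=manip.state();print(pose()[:3,3],st['grip_width'])
cs=manip.camera_info('scene');Ws=cs['world_from_camera']; print("cap",onz((315,208.7),.02,Ws,cs))
im,W,c=shot("wrist","w_m6")
E
```

```text
blue [157 150  14  25 107] [163.3 163.9]
blue [441 163   9  24  87] [445.2 171.4]
blue [327 184  11  31 199] [332.6 196.2]
dark [327 195   2  12  19] [327.4 200.8]
dark [262 198   6  10  39] [264.4 202.2]
dark [307 199  16  21 254] [314.9 208.8]
[0.61744864 0.08965511 0.24189941] 0.05829188021302303
cap [0.53586106 0.0307483  0.02      ]
```

Request:
{"name": "apply_moves", "arguments": {"plan": [{"translation": [0.05, 0, 0.57], "angular": [0, 0, 0]}, {"translation": [0, 0, 0.57], "angular": [0, 0, 0]}, {"translation": [0, 0, 0.57], "angular": [0, 0, 0]}, {"translation": [0, 0, 0.57], "angular": [0, 0, 0]}, {"translation": [0, 0, 0.57], "angular": [0, 0, 0]}, {"translation": [0, 0, 0.5], "angular": [0, 0, 0]}, {"translation": [0, 0, 0], "angular": [0, 0, 0]}, {"translation": [0, 0, 0], "angular": [0, 0, 0]}]}}

```text
time: 48.75
tool_pos: [0.6191, 0.0862, 0.1594]
tool_rot: [0.0, 1.0, 0.0, -0.0]
wrist_force: [-0.2, 0.9, 0.3]
grip_width: 0.0587
grasp_force: 0.0
```

Request:
{"name": "apply_moves", "arguments": {"jaw": -1, "plan": [{"translation": [0, 0, 0], "angular": [0, 0, 0]}, {"translation": [0, 0, 0], "angular": [0, 0, 0]}, {"translation": [0, 0, 0], "angular": [0, 0, 0]}, {"translation": [0, 0, 0], "angular": [0, 0, 0]}, {"translation": [0, 0, 0], "angular": [0, 0, 0]}, {"translation": [0, 0, 0], "angular": [0, 0, 0]}, {"translation": [0, 0, 0], "angular": [0, 0, 0]}, {"translation": [0, 0, 0], "angular": [0, 0, 0]}]}}

```text
time: 49.55
tool_pos: [0.6192, 0.0862, 0.1597]
tool_rot: [-0.0, 1.0, 0.0, 0.0]
wrist_force: [-0.3, 0.6, 3.6]
grip_width: 0.0273
grasp_force: 30.0
```

Request:
{"name": "apply_moves", "arguments": {"plan": [{"translation": [0, 0, -0.5], "angular": [0, 0, 0]}, {"translation": [0, 0, -0.5], "angular": [0, 0, 0]}, {"translation": [0, 0, -0.5], "angular": [0, 0, 0]}, {"translation": [0, 0, -0.5], "angular": [0, 0, 0]}, {"translation": [0, 0, -0.6], "angular": [0, 0, 0]}, {"translation": [0, 0, -0.6], "angular": [0, 0, 0]}, {"translation": [0, 0, -0.6], "angular": [0, 0, 0]}, {"translation": [0, 0, -0.6], "angular": [0, 0, 0]}]}}

```text
time: 50.35
tool_pos: [0.6191, 0.0862, 0.271]
tool_rot: [-0.0, 1.0, 0.0, 0.0]
wrist_force: [0.2, -0.1, -1.2]
grip_width: 0.0273
grasp_force: 30.0
```

Request:
{"name": "apply_moves", "arguments": {"plan": [{"translation": [-0.1, 0.4, 0], "angular": [0, 0, 0]}, {"translation": [-0.27, 0.95, 0], "angular": [0, 0, 0]}, {"translation": [-0.27, 0.95, 0], "angular": [0, 0, 0]}, {"translation": [-0.27, 0.95, 0], "angular": [0, 0, 0]}, {"translation": [-0.27, 0.95, 0], "angular": [0, 0, 0]}, {"translation": [-0.27, 0.95, 0], "angular": [0, 0, 0]}, {"translation": [-0.27, 0.95, 0], "angular": [0, 0, 0]}, {"translation": [-0.27, 0.95, 0], "angular": [0, 0, 0]}]}}

```text
time: 51.15
tool_pos: [0.5683, -0.0915, 0.269]
tool_rot: [-0.0, 1.0, -0.0, -0.0]
wrist_force: [0.1, 0.4, 0.5]
grip_width: 0.0275
grasp_force: 30.0
```

Request:
{"name": "apply_moves", "arguments": {"plan": [{"translation": [-0.27, 0.95, 0], "angular": [0, 0, 0]}, {"translation": [-0.27, 0.95, 0], "angular": [0, 0, 0]}, {"translation": [-0.27, 0.95, 0], "angular": [0, 0, 0]}, {"translation": [-0.27, 0.95, 0], "angular": [0, 0, 0]}, {"translation": [-0.27, 0.95, 0], "angular": [0, 0, 0]}, {"translation": [-0.27, 0.95, 0], "angular": [0, 0, 0]}, {"translation": [-0.27, 0.95, 0], "angular": [0, 0, 0]}, {"translation": [-0.27, 0.95, 0], "angular": [0, 0, 0]}]}}

```text
time: 51.95
tool_pos: [0.5142, -0.2813, 0.269]
tool_rot: [-0.0, 1.0, -0.0, -0.0]
wrist_force: [0.0, 0.3, -0.3]
grip_width: 0.0276
grasp_force: 30.0
```

Request:
{"name": "apply_moves", "arguments": {"plan": [{"translation": [-0.27, 0.95, 0], "angular": [0, 0, 0]}, {"translation": [0, 0.18, 0], "angular": [0, 0, 0]}, {"translation": [0, 0, 0], "angular": [0, 0, 0]}, {"translation": [0, 0, 0], "angular": [0, 0, 0]}, {"translation": [0, 0, 0], "angular": [0, 0, 0]}, {"translation": [0, 0, 0], "angular": [0, 0, 0]}, {"translation": [0, 0, 0], "angular": [0, 0, 0]}, {"translation": [0, 0, 0], "angular": [0, 0, 0]}]}}

```text
time: 52.75
tool_pos: [0.5087, -0.3081, 0.2696]
tool_rot: [0.0, 1.0, 0.0, 0.0]
wrist_force: [0.3, 0.3, -0.3]
grip_width: 0.0277
grasp_force: 30.0
```

```bash
cat > tip3.py <<'E'
from h import *
import sys
tx,ty,zt=map(float,sys.argv[1:4])
s=manip.state();p=s['tool_pos'];print("tcp",p.round(4),"grip",round(s['grip_width'],4))
im,W,c=shot("wrist","tip_w")
u=proj((tx,ty,.08),W,c);t=proj((p[0],p[1],zt),W,c);t2=proj((p[0]+.004,p[1],zt),W,c)
print("tube px",u.round(1),"tip axis px",t.round(1),"far edge",t2.round(1))
g=cv2.cvtColor(im,cv2.COLOR_BGR2GRAY); x,y=u.astype(int)
for r in range(y-12,y+22): print(r,''.join(" .:-=+*#%@"[min(9,int(v)//26)] for v in g[r,x-18:x+19]))
print(x-18)
E
python3 tip3.py .5054 -.3082 .121
```

```text
tcp [ 0.5087 -0.3081  0.2696] grip 0.0277
tube px [317.3 177.7] tip axis px [317.2 182.6] far edge [317.2 178.8]
165 ===========+=------------------------
166 ===========++==----------------------
167 ==========+***+++==------------------
168 ==========+*###***+++==--------------
169 ==========+##*+*******++===----------
170 ==========*#*=-===+*******+++==------
171 =========+*#+=------==++***##*+------
172 =========+*#+---::::----==+*##+------
173 =========+*#+------::::---=*#*=------
174 =========+#*=-------------=*#+=------
175 ========+*#*=-------------+**+-------
176 ========+*#+=-------------+#*=-------
177 ========+##+=------------=*#*=-------
178 ========+#*+-------------+*#+=-------
179 ========*#*=-------------+*#+=-=====-
180 =======+*#+=------------=+##+========
181 =======+*#+-------------=*#*+========
182 =======+**+---====------+*#*=========
183 =======*##+====+==-----=+##+=========
184 ======+*###**+++==-----=+#*+=========
185 =======++******++=-----=*#*+=========
186 ===========+++*++==--==+*#*==========
187 =============++++==-=+**##*==========
188 ==============+++==--=**##+==========
189 ==============+++==--==+++===========
190 ==============+++==----==============
191 ==============+++==----==============
192 =============++++==----==============
193 =============++++==----==============
194 =============++++==----==============
195 =============++++==----==============
196 =============++++==----==============
197 =============++++==---===============
198 =============++++==----==============
299
```

Aligned as intended, so I lower it.

Request:
{"name": "apply_moves", "arguments": {"plan": [{"translation": [0, 0, 0.4], "angular": [0, 0, 0]}, {"translation": [0, 0, 0.4], "angular": [0, 0, 0]}, {"translation": [0, 0, 0.4], "angular": [0, 0, 0]}, {"translation": [0, 0, 0.4], "angular": [0, 0, 0]}, {"translation": [0, 0, 0.4], "angular": [0, 0, 0]}, {"translation": [0, 0, 0.4], "angular": [0, 0, 0]}, {"translation": [0, 0, 0.4], "angular": [0, 0, 0]}, {"translation": [0, 0, 0.1], "angular": [0, 0, 0]}]}}

```text
time: 53.6
tool_pos: [0.5081, -0.308, 0.1956]
tool_rot: [-0.0, 1.0, 0.0, -0.001]
wrist_force: [-0.4, 0.0, -0.6]
grip_width: 0.0275
grasp_force: 30.0
```

Request:
{"name": "apply_moves", "arguments": {"plan": [{"translation": [0, 0, 0.3], "angular": [0, 0, 0]}, {"translation": [0, 0, 0.3], "angular": [0, 0, 0]}, {"translation": [0, 0, 0.3], "angular": [0, 0, 0]}, {"translation": [0, 0, 0.3], "angular": [0, 0, 0]}, {"translation": [0, 0, 0.2], "angular": [0, 0, 0]}, {"translation": [0, 0, 0.08], "angular": [0, 0, 0]}, {"translation": [0, 0, 0], "angular": [0, 0, 0]}, {"translation": [0, 0, 0], "angular": [0, 0, 0]}]}}

```text
time: 54.4
tool_pos: [0.5087, -0.3084, 0.1603]
tool_rot: [0.0, 1.0, -0.0, 0.0]
wrist_force: [-0.5, 0.2, -0.3]
grip_width: 0.0273
grasp_force: 30.0
```

Request:
{"name": "apply_moves", "arguments": {"jaw": 0.25, "plan": [{"translation": [0, 0, 0], "angular": [0, 0, 0]}, {"translation": [0, 0, 0], "angular": [0, 0, 0]}, {"translation": [0, 0, 0], "angular": [0, 0, 0]}, {"translation": [0, 0, 0], "angular": [0, 0, 0]}, {"translation": [0, 0, -0.3], "angular": [0, 0, 0]}, {"translation": [0, 0, -0.7], "angular": [0, 0, 0]}, {"translation": [0, 0, -1], "angular": [0, 0, 0]}, {"translation": [0, 0, -1], "angular": [0, 0, 0]}]}}

```text
time: 55.2
tool_pos: [0.5084, -0.3082, 0.2363]
tool_rot: [-0.0, 1.0, 0.0, -0.0]
wrist_force: [-0.0, -0.3, -1.4]
grip_width: 0.0571
grasp_force: 0.0
```

Request:
{"name": "apply_moves", "arguments": {"plan": [{"translation": [0, 0, -1], "angular": [0, 0, 0]}, {"translation": [0, 0, -1], "angular": [0, 0, 0]}, {"translation": [0, 0, -0.6], "angular": [0, 0, 0]}, {"translation": [-0.032, -0.936, 0], "angular": [0, 0, 0]}, {"translation": [-0.032, -0.936, 0], "angular": [0, 0, 0]}, {"translation": [-0.032, -0.936, 0], "angular": [0, 0, 0]}, {"translation": [-0.032, -0.936, 0], "angular": [0, 0, 0]}, {"translation": [-0.032, -0.936, 0], "angular": [0, 0, 0]}]}}

```text
time: 56.0
tool_pos: [0.5043, -0.1904, 0.3]
tool_rot: [-0.0, 1.0, -0.0, -0.0]
wrist_force: [0.5, -0.9, 0.3]
grip_width: 0.0567
grasp_force: 0.0
```

Request:
{"name": "apply_moves", "arguments": {"plan": [{"translation": [-0.032, -0.936, 0], "angular": [0, 0, 0]}, {"translation": [-0.032, -0.936, 0], "angular": [0, 0, 0]}, {"translation": [-0.032, -0.936, 0], "angular": [0, 0, 0]}, {"translation": [-0.032, -0.936, 0], "angular": [0, 0, 0]}, {"translation": [-0.032, -0.936, 0], "angular": [0, 0, 0]}, {"translation": [-0.032, -0.936, 0], "angular": [0, 0, 0]}, {"translation": [-0.032, -0.936, 0], "angular": [0, 0, 0]}, {"translation": [-0.032, -0.936, 0], "angular": [0, 0, 0]}]}}

```text
time: 56.8
tool_pos: [0.4979, -0.0032, 0.3]
tool_rot: [-0.0, 1.0, -0.0, -0.0]
wrist_force: [-0.2, -0.7, 0.0]
grip_width: 0.0569
grasp_force: 0.0
```

Request:
{"name": "apply_moves", "arguments": {"plan": [{"translation": [-0.032, -0.936, 0], "angular": [0, 0, 0]}, {"translation": [-0.032, -0.936, 0], "angular": [0, 0, 0]}, {"translation": [-0.032, -0.936, 0], "angular": [0, 0, 0]}, {"translation": [-0.032, -0.936, 0], "angular": [0, 0, 0]}, {"translation": [-0.032, -0.936, 0], "angular": [0, 0, 0]}, {"translation": [-0.032, -0.936, 0], "angular": [0, 0, 0]}, {"translation": [-0.032, -0.936, 0], "angular": [0, 0, 0]}, {"translation": [-0.032, -0.936, 0], "angular": [0, 0, 0]}]}}

```text
time: 57.6
tool_pos: [0.4915, 0.184, 0.3001]
tool_rot: [0.0, 1.0, 0.0, -0.0]
wrist_force: [0.7, -0.6, -0.6]
grip_width: 0.057
grasp_force: 0.0
```

Request:
{"name": "apply_moves", "arguments": {"plan": [{"translation": [-0.032, -0.936, 0], "angular": [0, 0, 0]}, {"translation": [-0.032, -0.936, 0], "angular": [0, 0, 0]}, {"translation": [-0.032, -0.936, 0], "angular": [0, 0, 0]}, {"translation": [-0.032, -0.936, 0], "angular": [0, 0, 0]}, {"translation": [-0.032, -0.936, 0], "angular": [0, 0, 0]}, {"translation": [-0.032, -0.936, 0], "angular": [0, 0, 0]}, {"translation": [0, 0, 0], "angular": [0, 0, 0]}, {"translation": [0, 0, 0], "angular": [0, 0, 0]}]}}

```text
time: 58.4
tool_pos: [0.4867, 0.3234, 0.2998]
tool_rot: [0.0, 1.0, 0.0, -0.0]
wrist_force: [0.0, -0.7, 0.1]
grip_width: 0.0569
grasp_force: 0.0
```

```bash
python3 chk.py; python3 -c "
from h import *
print(pose()[:3,3])
cs=manip.camera_info('scene');W=cs['world_from_camera']
print('mid exp',proj((.5054,-.3082,.15),W,cs),'long exp',proj((.5635,-.3227,.168),W,cs))
s=cv2.imread('pics/s_chk.png');m=cv2.inRange(cv2.cvtColor(s,cv2.COLOR_BGR2HSV),(105,120,60),(130,255,255))
n,l,st,ce=cv2.connectedComponentsWithStats(m)
print([(st[i],ce[i].round(1)) for i in range(1,n) if st[i,4]>60])"
```

```text
blue [155 150  16  25 196] [164.  160.9]
blue [176 150  10  11  65] [181.2 154.7]
blue [441 163   9  24  88] [445.2 171. ]
dark [262 198   6  10  40] [264.6 202.8]
dark [307 199  16  21 222] [315.  209.4]
[0.48677414 0.32299596 0.29988664]
mid exp [178.0470048  146.60910225] long exp [161.49125866 156.96334163]
[(array([ 88,   0,  49,  12, 485], dtype=int32), array([111.3,   4.7])), (array([171, 131,  15,  30, 216], dtype=int32), array([178.1, 144.3])), (array([152, 138,  19,  37, 329], dtype=int32), array([161.8, 154.2])), (array([441, 163,   9,  24,  88], dtype=int32), array([445.2, 171. ])), (array([574, 213,  39,  37, 823], dtype=int32), array([593.9, 228.9]))]
```

Request:
{"name": "apply_moves", "arguments": {"plan": [{"translation": [0, 0, 0.9], "angular": [0, 0, 0]}, {"translation": [0, 0, 0.95], "angular": [0, 0, 0]}, {"translation": [0, 0, 0.95], "angular": [0, 0, 0]}, {"translation": [0, 0, 0.95], "angular": [0, 0, 0]}, {"translation": [0, 0, 0.95], "angular": [0, 0, 0]}, {"translation": [0, 0, 0.9], "angular": [0, 0, 0]}, {"translation": [0, 0, 0.9], "angular": [0, 0, 0]}, {"translation": [0, 0, 0], "angular": [0, 0, 0]}]}}

```text
time: 59.25
tool_pos: [0.4856, 0.3217, 0.1351]
tool_rot: [0.001, 1.0, -0.0, -0.002]
wrist_force: [-1.1, -0.7, 0.9]
grip_width: 0.057
grasp_force: 0.0
```

Request:
{"name": "apply_moves", "arguments": {"jaw": -1, "plan": [{"translation": [0, 0, 0], "angular": [0, 0, 0]}, {"translation": [0, 0, 0], "angular": [0, 0, 0]}, {"translation": [0, 0, 0], "angular": [0, 0, 0]}, {"translation": [0, 0, 0], "angular": [0, 0, 0]}, {"translation": [0, 0, 0], "angular": [0, 0, 0]}, {"translation": [0, 0, 0], "angular": [0, 0, 0]}, {"translation": [0, 0, 0], "angular": [0, 0, 0]}, {"translation": [0, 0, 0], "angular": [0, 0, 0]}]}}

```text
time: 60.05
tool_pos: [0.4874, 0.3237, 0.1382]
tool_rot: [-0.0, 1.0, 0.0, 0.0]
wrist_force: [-0.3, -0.6, 6.2]
grip_width: 0.0231
grasp_force: 30.0
```

Request:
{"name": "apply_moves", "arguments": {"plan": [{"translation": [0, 0, -0.5], "angular": [0, 0, 0]}, {"translation": [0, 0, -0.5], "angular": [0, 0, 0]}, {"translation": [0, 0, -0.5], "angular": [0, 0, 0]}, {"translation": [0, 0, -0.5], "angular": [0, 0, 0]}, {"translation": [0, 0, -0.6], "angular": [0, 0, 0]}, {"translation": [0, 0, -0.6], "angular": [0, 0, 0]}, {"translation": [0, 0, -0.6], "angular": [0, 0, 0]}, {"translation": [0, 0, -0.5], "angular": [0, 0, 0]}]}}

```text
time: 60.85
tool_pos: [0.4871, 0.3236, 0.2467]
tool_rot: [-0.0, 1.0, 0.0, 0.0]
wrist_force: [0.6, 0.1, -1.1]
grip_width: 0.0233
grasp_force: 30.0
```

Request:
{"name": "apply_moves", "arguments": {"plan": [{"translation": [0.2, 0.4, 0], "angular": [0, 0, 0]}, {"translation": [0.48, 0.88, 0], "angular": [0, 0, 0]}, {"translation": [0.48, 0.88, 0], "angular": [0, 0, 0]}, {"translation": [0.48, 0.88, 0], "angular": [0, 0, 0]}, {"translation": [0.48, 0.88, 0], "angular": [0, 0, 0]}, {"translation": [0.48, 0.88, 0], "angular": [0, 0, 0]}, {"translation": [0.48, 0.88, 0], "angular": [0, 0, 0]}, {"translation": [0.48, 0.88, 0], "angular": [0, 0, 0]}]}}

```text
time: 61.65
tool_pos: [0.5761, 0.1577, 0.2444]
tool_rot: [0.0, 1.0, -0.0, -0.0]
wrist_force: [0.7, 1.3, -0.3]
grip_width: 0.0236
grasp_force: 30.0
```

Request:
{"name": "apply_moves", "arguments": {"plan": [{"translation": [0.48, 0.88, 0], "angular": [0, 0, 0]}, {"translation": [0.48, 0.88, 0], "angular": [0, 0, 0]}, {"translation": [0.48, 0.88, 0], "angular": [0, 0, 0]}, {"translation": [0.15, 0.27, 0], "angular": [0, 0, 0]}, {"translation": [0, 0, 0], "angular": [0, 0, 0]}, {"translation": [0, 0, 0], "angular": [0, 0, 0]}, {"translation": [0, 0, 0], "angular": [0, 0, 0]}, {"translation": [0, 0, 0], "angular": [0, 0, 0]}]}}

```text
time: 62.45
tool_pos: [0.6153, 0.0874, 0.245]
tool_rot: [-0.0, 1.0, 0.0, -0.0]
wrist_force: [0.2, 0.4, -1.7]
grip_width: 0.0237
grasp_force: 30.0
```

```bash
python3 tip2.py .1175
```

```text
tcp [0.6153 0.0874 0.245 ] grip 0.0237
well px [317.7 174.5] tip axis px [317.3 187.2] tip far edge [317.3 183.2]
165 .........................................
166 .........................................
167 .........................................
168 .........................................
169 ....................++++++...............
170 ...............+++++++++++...............
171 ...............+++++++++++...............
172 ...............++++++++++++..............
173 ...............++++++++###+..............
174 ...............+##########+..............
175 ...............+###########..............
176 ...............+###########..............
177 ...............+###########..............
178 ...............+###########..............
179 ................#######++++..............
180 ................+++++++..................
181 .........................................
182 .........................................
183 .........................................
184 .........................................
185 ...................++#+..................
186 ..................+####+.................
187 +................++#####+................
188 +................+######+................
189 +................+######+................
190 +................+######+................
191 +................+######+................
192 +................+#######................
193 +................+#######................
297
```

Request:
{"name": "apply_moves", "arguments": {"plan": [{"translation": [0.1, 0, 0], "angular": [0, 0, 0]}, {"translation": [0, 0, 0.4], "angular": [0, 0, 0]}, {"translation": [0, 0, 0.4], "angular": [0, 0, 0]}, {"translation": [0, 0, 0.4], "angular": [0, 0, 0]}, {"translation": [0, 0, 0.4], "angular": [0, 0, 0]}, {"translation": [0, 0, 0.4], "angular": [0, 0, 0]}, {"translation": [0, 0, 0.4], "angular": [0, 0, 0]}, {"translation": [0, 0, 0.3], "angular": [0, 0, 0]}]}}

```text
time: 63.3
tool_pos: [0.618, 0.0867, 0.1764]
tool_rot: [0.0, 1.0, -0.0, -0.0]
wrist_force: [0.4, -0.0, 0.4]
grip_width: 0.0232
grasp_force: 30.0
```

Request:
{"name": "apply_moves", "arguments": {"plan": [{"translation": [0, 0, 0.3], "angular": [0, 0, 0]}, {"translation": [0, 0, 0.3], "angular": [0, 0, 0]}, {"translation": [0, 0, 0.3], "angular": [0, 0, 0]}, {"translation": [0, 0, 0.3], "angular": [0, 0, 0]}, {"translation": [0, 0, 0.25], "angular": [0, 0, 0]}, {"translation": [0, 0, 0.07], "angular": [0, 0, 0]}, {"translation": [0, 0, 0], "angular": [0, 0, 0]}, {"translation": [0, 0, 0], "angular": [0, 0, 0]}]}}

```text
time: 64.1
tool_pos: [0.6184, 0.0868, 0.1398]
tool_rot: [-0.0, 1.0, -0.0, 0.0]
wrist_force: [0.1, -0.4, -0.7]
grip_width: 0.0234
grasp_force: 30.0
```

I release, rise and rotate the gripper 90° so the pads straddle the post along its travel.

Request:
{"name": "apply_moves", "arguments": {"jaw": 0.3, "plan": [{"translation": [0, 0, 0], "angular": [0, 0, 0]}, {"translation": [0, 0, 0], "angular": [0, 0, 0]}, {"translation": [0, 0, 0], "angular": [0, 0, 0]}, {"translation": [0, 0, 0], "angular": [0, 0, 0]}, {"translation": [0, 0, -0.6], "angular": [0, 0, 0]}, {"translation": [0, 0, -1], "angular": [0, 0, 0]}, {"translation": [0, 0, -1.0], "angular": [0, 0, 0]}, {"translation": [0, 0, -1.0], "angular": [0, 0, 0]}]}}

```text
time: 64.9
tool_pos: [0.6183, 0.0868, 0.2317]
tool_rot: [-0.0, 1.0, 0.0, 0.0]
wrist_force: [-0.5, 1.1, -0.2]
grip_width: 0.0592
grasp_force: 0.0
```

Request:
{"name": "apply_moves", "arguments": {"plan": [{"translation": [0, 0, -0.5], "angular": [0, 0, -1]}, {"translation": [0, 0, 0], "angular": [0, 0, -1]}, {"translation": [0, 0, 0], "angular": [0, 0, -1]}, {"translation": [0, 0, 0], "angular": [0, 0, -1]}, {"translation": [0, 0, 0], "angular": [0, 0, -1]}, {"translation": [0, 0, 0], "angular": [0, 0, -1]}, {"translation": [0, 0, 0], "angular": [0, 0, -1]}, {"translation": [0, 0, 0], "angular": [0, 0, -1]}]}}

```text
time: 65.7
tool_pos: [0.6183, 0.0868, 0.2433]
tool_rot: [0.0, 0.886, 0.464, 0.0]
wrist_force: [0.2, -0.4, -0.3]
grip_width: 0.0597
grasp_force: 0.0
```

Request:
{"name": "apply_moves", "arguments": {"plan": [{"translation": [0, 0, 0], "angular": [0, 0, -1]}, {"translation": [0, 0, 0], "angular": [0, 0, -1]}, {"translation": [0, 0, 0], "angular": [0, 0, -1]}, {"translation": [0, 0, 0], "angular": [0, 0, -1]}, {"translation": [0, 0, 0], "angular": [0, 0, -1]}, {"translation": [0, 0, 0], "angular": [0, 0, -0.09]}, {"translation": [0, 0, 0], "angular": [0, 0, 0]}, {"translation": [0, 0, 0], "angular": [0, 0, 0]}]}}

```text
time: 66.5
tool_pos: [0.6182, 0.0867, 0.2425]
tool_rot: [0.0, 0.708, 0.706, 0.0]
wrist_force: [-0.3, 0.6, -0.2]
grip_width: 0.0591
grasp_force: 0.0
```

```bash
python3 -c "
from h import *
print(pose().round(3)); st=manip.state(); print(st['joint_pos'].round(3))"; python3 chk.py
```

```text
[[ 0.003  1.     0.     0.618]
 [ 1.    -0.003  0.     0.087]
 [ 0.     0.    -1.     0.242]
 [ 0.     0.     0.     1.   ]]
[0.102 0.221 1.871 0.    1.049 0.105]
blue [155 150  16  25 124] [163. 163.]
blue [328 193   9  25 118] [332.4 202.2]
dark [262 198   6  11  40] [264.5 203.2]
dark [307 199  16  21 266] [314.8 208.7]
```

Request:
{"name": "apply_moves", "arguments": {"jaw": 0, "plan": [{"translation": [-0.826, -0.147, 0], "angular": [0, 0, 0]}, {"translation": [-0.826, -0.147, 0], "angular": [0, 0, 0]}, {"translation": [-0.826, -0.147, 0], "angular": [0, 0, 0]}, {"translation": [-0.826, -0.147, 0], "angular": [0, 0, 0]}, {"translation": [-0.826, -0.147, 0], "angular": [0, 0, 0]}, {"translation": [-0.826, -0.147, 0], "angular": [0, 0, 0]}, {"translation": [-0.826, -0.147, 0], "angular": [0, 0, 0]}, {"translation": [-0.826, -0.147, 0], "angular": [0, 0, 0]}]}}

```text
time: 67.35
tool_pos: [0.5886, -0.0793, 0.2422]
tool_rot: [0.0, 0.708, 0.707, 0.0]
wrist_force: [0.7, 0.6, -0.4]
grip_width: 0.0455
grasp_force: 0.0
```

Request:
{"name": "apply_moves", "arguments": {"plan": [{"translation": [0, 0, 0.8], "angular": [0, 0, 0]}, {"translation": [0, 0, 0.9], "angular": [0, 0, 0]}, {"translation": [0, 0, 0.9], "angular": [0, 0, 0]}, {"translation": [0, 0, 0.9], "angular": [0, 0, 0]}, {"translation": [0, 0, 0.9], "angular": [0, 0, 0]}, {"translation": [0, 0, 0.9], "angular": [0, 0, 0]}, {"translation": [0, 0, 0.8], "angular": [0, 0, 0]}, {"translation": [0, 0, 0.2], "angular": [0, 0, 0]}]}}

```text
time: 68.15
tool_pos: [0.5876, -0.0783, 0.0826]
tool_rot: [-0.001, 0.708, 0.707, -0.001]
wrist_force: [-0.4, -0.3, 0.5]
grip_width: 0.0454
grasp_force: 0.0
```

Request:
{"name": "apply_moves", "arguments": {"jaw": -0.5, "plan": [{"translation": [0, 0, 0], "angular": [0, 0, 0]}, {"translation": [0, 0, 0], "angular": [0, 0, 0]}, {"translation": [0, 0, 0], "angular": [0, 0, 0]}, {"translation": [0, 0, 0], "angular": [0, 0, 0]}, {"translation": [0, 0, 0], "angular": [0, 0, 0]}, {"translation": [0, 0, 0], "angular": [0, 0, 0]}, {"translation": [0, 0, 0], "angular": [0, 0, 0]}, {"translation": [0, 0, 0], "angular": [0, 0, 0]}]}}

```text
time: 68.95
tool_pos: [0.5888, -0.0785, 0.0845]
tool_rot: [-0.0, 0.707, 0.707, -0.0]
wrist_force: [-0.6, -0.9, 0.0]
grip_width: 0.0232
grasp_force: 0.0
```

Request:
{"name": "apply_moves", "arguments": {"plan": [{"translation": [-0.16, 0.7, 0], "angular": [0, 0, 0]}, {"translation": [-0.05, 0.7, 0], "angular": [0, 0, 0]}, {"translation": [0.05, 0.7, 0], "angular": [0, 0, 0]}, {"translation": [0.16, 0.7, 0], "angular": [0, 0, 0]}, {"translation": [0.22, 0.7, 0], "angular": [0, 0, 0]}, {"translation": [0, 0, 0], "angular": [0, 0, 0]}, {"translation": [0, 0, 0], "angular": [0, 0, 0]}, {"translation": [0, 0, 0], "angular": [0, 0, 0]}]}}

```text
time: 69.75
tool_pos: [0.6748, -0.073, 0.0838]
tool_rot: [-0.001, 0.707, 0.707, -0.001]
wrist_force: [-7.1, -1.7, 2.2]
grip_width: 0.0226
grasp_force: 3.7
```

```bash
python3 chk.py
python3 - <<'E'
from h import *
s=cv2.imread("pics/s_chk.png");g=cv2.cvtColor(s,cv2.COLOR_BGR2GRAY)
for r in range(220,246,2): print(r,' '.join('%3d'%v for v in g[r,304:350:2]))
E
```

```text
blue [154 150  16  24 112] [162.  161.2]
blue [328 193   9  25 109] [332.4 202. ]
dark [231 180  29  18 311] [245.8 186.7]
dark [266 189   7   7  25] [269.5 191.8]
dark [230 197  30  22 262] [244.3 206.4]
dark [307 199  16  20 250] [314.6 208.8]
dark [261 219   4   6  20] [262.6 222. ]
dark [225 223  33  12 130] [240.2 227.4]
220 170 168 169 163 114  89  97 109 138 183 200 201 201 163 129 178 190 189 191 188 152 130 135
222 169 169 169 161 139 136 135 137 135 186 201 200 203 163 129 178 197 199 202 199 153 137 140
224 146 150 149 149 165 163 143 140 138 176 185 161 161 131 123 163 182 195 201 200 152 141 141
226 114 123 137 166 170 169 167 170 146 164 141 100 100 100 102 104 105 177 202 203 147 132 139
228 114 126 106 108 141 158 167 158 129 129 107  97 100  99 101 101  98 170 202 199 143 137 141
230  91  97  93  67  81 100 123 152 127 129 105  92  92  92  92  94  94 169 200 194 144 138 142
232  67  74  75  68  63  95 102 102 110 118  98  75  73  75  74  75  78 169 198 192 143 129 135
234  68  74  73  69  59  94 104 102 126 136 104  74  91  72  74  77  82 173 201 185 136 130 132
236  69  71  68  61  62  94 110 112 118 132 124 114 115 107 113 115 116 175 189 176 136 125 131
238  70  66  67  64  67 100 107 112 123 141 137 144 136 144 151 148 149 150 148 151 143 121 130
240  67  66  65  66  73 106 108 110 128 146 147 144 146 147 149 149 149 151 149 149 142 131 130
242  82  80  77  86 102 112 111 108 124 149 148 146 147 147 150 149 150 148 149 147 137 134 136
244 143 143 144 135 112 112 110 109 124 146 149 144 145 150 152 150 146 148 145 144 137 137 136
```

Stop reached with 7 N. I hold, then return.

Request:
{"name": "apply_moves", "arguments": {"plan": [{"translation": [0, 0, 0], "angular": [0, 0, 0]}, {"translation": [0, 0, 0], "angular": [0, 0, 0]}, {"translation": [0, 0, 0], "angular": [0, 0, 0]}, {"translation": [-0.22, -0.7, 0], "angular": [0, 0, 0]}, {"translation": [-0.16, -0.7, 0], "angular": [0, 0, 0]}, {"translation": [-0.05, -0.7, 0], "angular": [0, 0, 0]}, {"translation": [0.05, -0.7, 0], "angular": [0, 0, 0]}, {"translation": [0.16, -0.7, 0], "angular": [0, 0, 0]}]}}

```text
time: 70.6
tool_pos: [0.5875, -0.0784, 0.0842]
tool_rot: [-0.001, 0.707, 0.707, -0.0]
wrist_force: [-0.1, 0.9, 0.4]
grip_width: 0.0231
grasp_force: 0.0
```

Request:
{"name": "apply_moves", "arguments": {"jaw": 0, "plan": [{"translation": [0, 0, 0], "angular": [0, 0, 0]}, {"translation": [0, 0, 0], "angular": [0, 0, 0]}, {"translation": [0, 0, -0.4], "angular": [0, 0, 0]}, {"translation": [0, 0, -1], "angular": [0, 0, 0]}, {"translation": [0, 0, -1], "angular": [0, 0, 0]}, {"translation": [0, 0, -1], "angular": [0, 0, 0]}, {"translation": [0, 0, -1], "angular": [0, 0, 0]}, {"translation": [0, 0, -1], "angular": [0, 0, 0]}]}}

```text
time: 71.4
tool_pos: [0.5895, -0.0786, 0.2215]
tool_rot: [0.0, 0.707, 0.707, 0.0]
wrist_force: [1.0, 1.1, -0.3]
grip_width: 0.0458
grasp_force: 0.0
```

Request:
{"name": "apply_moves", "arguments": {"jaw": 0.3, "plan": [{"translation": [0, 0, -0.9], "angular": [0, 0, 1]}, {"translation": [0, 0, 0], "angular": [0, 0, 1]}, {"translation": [0, 0, 0], "angular": [0, 0, 1]}, {"translation": [0, 0, 0], "angular": [0, 0, 1]}, {"translation": [0, 0, 0], "angular": [0, 0, 1]}, {"translation": [0, 0, 0], "angular": [0, 0, 1]}, {"translation": [0, 0, 0], "angular": [0, 0, 1]}, {"translation": [0, 0, 0], "angular": [0, 0, 1]}]}}

```text
time: 72.2
tool_pos: [0.5895, -0.0786, 0.243]
tool_rot: [0.0, 0.954, 0.298, 0.0]
wrist_force: [0.2, 0.0, 0.3]
grip_width: 0.0591
grasp_force: 0.0
```

Request:
{"name": "apply_moves", "arguments": {"plan": [{"translation": [0, 0, 0], "angular": [0, 0, 1]}, {"translation": [0, 0, 0], "angular": [0, 0, 1]}, {"translation": [0, 0, 0], "angular": [0, 0, 1]}, {"translation": [0, 0, 0], "angular": [0, 0, 1]}, {"translation": [0, 0, 0], "angular": [0, 0, 1]}, {"translation": [0, 0, 0], "angular": [0, 0, 0.09]}, {"translation": [0, 0, 0], "angular": [0, 0, 0]}, {"translation": [0, 0, 0], "angular": [0, 0, 0]}]}}

```text
time: 73.0
tool_pos: [0.589, -0.0785, 0.2423]
tool_rot: [0.0, 1.0, 0.001, 0.0]
wrist_force: [-0.4, -0.0, -0.9]
grip_width: 0.0592
grasp_force: 0.0
```

```bash
python3 -c "
from h import *
print(pose().round(4))"; python3 chk.py
```

```text
[[ 1.000e+00  2.800e-03  3.000e-04  5.890e-01]
 [ 2.800e-03 -1.000e+00 -0.000e+00 -7.850e-02]
 [ 3.000e-04  0.000e+00 -1.000e+00  2.423e-01]
 [ 0.000e+00  0.000e+00  0.000e+00  1.000e+00]]
blue [328 193   9  24 107] [332.4 202. ]
dark [262 198   6  11  42] [264.4 202.6]
dark [307 199  16  20 235] [315. 209.]
```

Request:
{"name": "apply_moves", "arguments": {"plan": [{"translation": [0.146, -0.826, 0], "angular": [0, 0, 0]}, {"translation": [0.146, -0.826, 0], "angular": [0, 0, 0]}, {"translation": [0.146, -0.826, 0], "angular": [0, 0, 0]}, {"translation": [0.146, -0.826, 0], "angular": [0, 0, 0]}, {"translation": [0.146, -0.826, 0], "angular": [0, 0, 0]}, {"translation": [0.146, -0.826, 0], "angular": [0, 0, 0]}, {"translation": [0.146, -0.826, 0], "angular": [0, 0, 0]}, {"translation": [0.146, -0.826, 0], "angular": [0, 0, 0]}]}}

```text
time: 73.85
tool_pos: [0.6181, 0.0876, 0.2421]
tool_rot: [0.0, 1.0, 0.001, 0.0]
wrist_force: [0.2, -0.3, -0.2]
grip_width: 0.0594
grasp_force: 0.0
```

Request:
{"name": "apply_moves", "arguments": {"plan": [{"translation": [0, 0, 0.5], "angular": [0, 0, 0]}, {"translation": [0, 0, 0.7], "angular": [0, 0, 0]}, {"translation": [0, 0, 0.7], "angular": [0, 0, 0]}, {"translation": [0, 0, 0.7], "angular": [0, 0, 0]}, {"translation": [0, 0, 0.7], "angular": [0, 0, 0]}, {"translation": [0, 0, 0.7], "angular": [0, 0, 0]}, {"translation": [0, 0, 0], "angular": [0, 0, 0]}, {"translation": [0, 0, 0], "angular": [0, 0, 0]}]}}

```text
time: 74.65
tool_pos: [0.6179, 0.0865, 0.1418]
tool_rot: [0.0, 1.0, 0.0, -0.0]
wrist_force: [1.4, 0.2, 1.1]
grip_width: 0.0593
grasp_force: 0.0
```

Request:
{"name": "apply_moves", "arguments": {"jaw": -1, "plan": [{"translation": [0, 0, 0], "angular": [0, 0, 0]}, {"translation": [0, 0, 0], "angular": [0, 0, 0]}, {"translation": [0, 0, 0], "angular": [0, 0, 0]}, {"translation": [0, 0, 0], "angular": [0, 0, 0]}, {"translation": [0, 0, 0], "angular": [0, 0, 0]}, {"translation": [0, 0, 0], "angular": [0, 0, 0]}, {"translation": [0, 0, 0], "angular": [0, 0, 0]}, {"translation": [0, 0, 0], "angular": [0, 0, 0]}]}}

```text
time: 75.45
tool_pos: [0.6182, 0.0868, 0.1422]
tool_rot: [-0.0, 1.0, 0.0, 0.0]
wrist_force: [0.5, -0.2, 4.0]
grip_width: 0.0233
grasp_force: 30.0
```

Request:
{"name": "apply_moves", "arguments": {"plan": [{"translation": [0, 0, -0.5], "angular": [0, 0, 0]}, {"translation": [0, 0, -0.5], "angular": [0, 0, 0]}, {"translation": [0, 0, -0.5], "angular": [0, 0, 0]}, {"translation": [0, 0, -0.5], "angular": [0, 0, 0]}, {"translation": [0, 0, -0.6], "angular": [0, 0, 0]}, {"translation": [0, 0, -0.6], "angular": [0, 0, 0]}, {"translation": [0, 0, -0.6], "angular": [0, 0, 0]}, {"translation": [0, 0, -0.7], "angular": [0, 0, 0]}]}}

```text
time: 76.25
tool_pos: [0.6178, 0.0867, 0.2558]
tool_rot: [0.0, 1.0, 0.0, -0.0]
wrist_force: [-0.1, 0.8, -0.2]
grip_width: 0.0233
grasp_force: 30.0
```

Request:
{"name": "apply_moves", "arguments": {"plan": [{"translation": [-0.2, 0.4, 0], "angular": [0, 0, 0]}, {"translation": [-0.41, 0.92, 0], "angular": [0, 0, 0]}, {"translation": [-0.41, 0.92, 0], "angular": [0, 0, 0]}, {"translation": [-0.41, 0.92, 0], "angular": [0, 0, 0]}, {"translation": [-0.41, 0.92, 0], "angular": [0, 0, 0]}, {"translation": [-0.41, 0.92, 0], "angular": [0, 0, 0]}, {"translation": [-0.41, 0.92, 0], "angular": [0, 0, 0]}, {"translation": [-0.41, 0.92, 0], "angular": [0, 0, 0]}]}}

```text
time: 77.05
tool_pos: [0.5399, -0.0855, 0.254]
tool_rot: [-0.0, 1.0, -0.0, -0.0]
wrist_force: [-0.1, -0.2, -1.2]
grip_width: 0.0233
grasp_force: 30.0
```

Request:
{"name": "apply_moves", "arguments": {"plan": [{"translation": [-0.41, 0.92, 0], "angular": [0, 0, 0]}, {"translation": [-0.41, 0.92, 0], "angular": [0, 0, 0]}, {"translation": [-0.41, 0.92, 0], "angular": [0, 0, 0]}, {"translation": [-0.41, 0.92, 0], "angular": [0, 0, 0]}, {"translation": [-0.41, 0.92, 0], "angular": [0, 0, 0]}, {"translation": [-0.41, 0.92, 0], "angular": [0, 0, 0]}, {"translation": [-0.41, 0.92, 0], "angular": [0, 0, 0]}, {"translation": [-0.41, 0.92, 0], "angular": [0, 0, 0]}]}}

```text
time: 77.85
tool_pos: [0.4578, -0.2692, 0.254]
tool_rot: [-0.0, 1.0, -0.0, -0.0]
wrist_force: [0.9, -0.6, -1.7]
grip_width: 0.0233
grasp_force: 30.0
```

Request:
{"name": "apply_moves", "arguments": {"plan": [{"translation": [-0.39, 0.92, 0], "angular": [0, 0, 0]}, {"translation": [0, 0.1, 0], "angular": [0, 0, 0]}, {"translation": [0, 0, 0], "angular": [0, 0, 0]}, {"translation": [0, 0, 0], "angular": [0, 0, 0]}, {"translation": [0, 0, 0], "angular": [0, 0, 0]}, {"translation": [0, 0, 0], "angular": [0, 0, 0]}, {"translation": [0, 0, 0], "angular": [0, 0, 0]}, {"translation": [0, 0, 0], "angular": [0, 0, 0]}]}}

```text
time: 78.65
tool_pos: [0.4496, -0.2935, 0.2545]
tool_rot: [-0.0, 1.0, 0.0, 0.0]
wrist_force: [0.8, -0.3, -0.4]
grip_width: 0.0232
grasp_force: 30.0
```

```bash
python3 tip3.py .4472 -.2937 .1215
```

```text
tcp [ 0.4496 -0.2935  0.2545] grip 0.0232
tube px [317.4 179.7] tip axis px [317.3 186. ] far edge [317.3 182. ]
167 =============------------------::::::
168 ==========+**+===--------------::::::
169 ==========+#%#**++===----------:::::-
170 ==========+###******++===------::::--
171 ==========*#*+=++***##**++===---:::--
172 =========+*#+=---==++*******++=-::---
173 =========+*#+-:::----==++**###+=-:---
174 =========+**+---::::::---==*##*=-----
175 =========*#*=-------::::---+##+------
176 ========+*#*=--------------+#*=------
177 ========+*#+=-------------=*#*=------
178 ========+##+=-------------+*#+-------
179 ========*##+--------------+*#+-------
180 ========*#*=--------------+#*+===----
181 =======+##*=-------------=*#*+====---
182 =======+##+=-------------+*#*========
183 =======+##+-----===------+##+========
184 =======*##+----=++==----=+#*+========
185 =======#%#+==-=+++==----=*#*+========
186 ======+#%%#*++++++==----=*#*=========
187 ++++==+*######**++==----=*#+=========
188 *****+++++******++==---=+**+=========
189 *********++++++*++==--=+*#*==========
190 ****************++==--=*#%*==========
191 ****************++==--=+*#+==========
192 ****************++==--=++++==========
193 ****************++==--=+*++++++======
194 ****************++==--=+*******+++===
195 ****************++==--=+***********++
196 ****************++==--=+*************
197 ****************++==--=+*************
198 ****************++==--=+*************
199 ***************+++==--=+*************
200 ***************+++==--=+*************
299
```

Request:
{"name": "apply_moves", "arguments": {"plan": [{"translation": [-0.03, 0, 0.4], "angular": [0, 0, 0]}, {"translation": [0, 0, 0.4], "angular": [0, 0, 0]}, {"translation": [0, 0, 0.4], "angular": [0, 0, 0]}, {"translation": [0, 0, 0.4], "angular": [0, 0, 0]}, {"translation": [0, 0, 0.4], "angular": [0, 0, 0]}, {"translation": [0, 0, 0.4], "angular": [0, 0, 0]}, {"translation": [0, 0, 0.4], "angular": [0, 0, 0]}, {"translation": [0, 0, 0.1], "angular": [0, 0, 0]}]}}

```text
time: 79.5
tool_pos: [0.4483, -0.2934, 0.1806]
tool_rot: [-0.0, 1.0, -0.0, -0.001]
wrist_force: [-0.2, 0.6, -0.2]
grip_width: 0.0228
grasp_force: 30.0
```

Request:
{"name": "apply_moves", "arguments": {"plan": [{"translation": [0, 0, 0.3], "angular": [0, 0, 0]}, {"translation": [0, 0, 0.3], "angular": [0, 0, 0]}, {"translation": [0, 0, 0.3], "angular": [0, 0, 0]}, {"translation": [0, 0, 0.3], "angular": [0, 0, 0]}, {"translation": [0, 0, 0.25], "angular": [0, 0, 0]}, {"translation": [0, 0, 0.1], "angular": [0, 0, 0]}, {"translation": [0, 0, 0], "angular": [0, 0, 0]}, {"translation": [0, 0, 0], "angular": [0, 0, 0]}]}}

```text
time: 80.3
tool_pos: [0.4489, -0.2938, 0.1435]
tool_rot: [0.0, 1.0, 0.0, 0.0]
wrist_force: [0.3, 0.3, -1.1]
grip_width: 0.0232
grasp_force: 30.0
```

Request:
{"name": "apply_moves", "arguments": {"jaw": 0.25, "plan": [{"translation": [0, 0, 0], "angular": [0, 0, 0]}, {"translation": [0, 0, 0], "angular": [0, 0, 0]}, {"translation": [0, 0, 0], "angular": [0, 0, 0]}, {"translation": [0, 0, 0], "angular": [0, 0, 0]}, {"translation": [0, 0, -0.3], "angular": [0, 0, 0]}, {"translation": [0, 0, -0.7], "angular": [0, 0, 0]}, {"translation": [0, 0, -1], "angular": [0, 0, 0]}, {"translation": [0, 0, -1], "angular": [0, 0, 0]}]}}

```text
time: 81.1
tool_pos: [0.4486, -0.2937, 0.2195]
tool_rot: [-0.0, 1.0, -0.0, -0.0]
wrist_force: [1.4, -0.5, -0.8]
grip_width: 0.057
grasp_force: 0.0
```

Request:
{"name": "apply_moves", "arguments": {"jaw": 0.5, "plan": [{"translation": [0, 0, -1], "angular": [0, 0, 0]}, {"translation": [0, 0, -1], "angular": [0, 0, 0]}, {"translation": [0, -0.93, 0], "angular": [0, 0, 0]}, {"translation": [0, -0.93, 0], "angular": [0, 0, 0]}, {"translation": [0, -0.93, 0], "angular": [0, 0, 0]}, {"translation": [0, -0.93, 0], "angular": [0, 0, 0]}, {"translation": [0, -0.93, 0], "angular": [0, 0, 0]}, {"translation": [0, -0.93, 0], "angular": [0, 0, 0]}]}}

```text
time: 81.9
tool_pos: [0.4486, -0.1534, 0.2689]
tool_rot: [0.0, 1.0, -0.0, 0.0]
wrist_force: [0.7, -0.9, 0.3]
grip_width: 0.0683
grasp_force: 0.0
```

Request:
{"name": "apply_moves", "arguments": {"plan": [{"translation": [0, -0.93, 0], "angular": [0, 0, 0]}, {"translation": [0, -0.93, 0], "angular": [0, 0, 0]}, {"translation": [0, -0.93, 0], "angular": [0, 0, 0]}, {"translation": [0, -0.93, 0], "angular": [0, 0, 0]}, {"translation": [0, -0.93, 0], "angular": [0, 0, 0]}, {"translation": [0, -0.93, 0], "angular": [0, 0, 0]}, {"translation": [0, -0.93, 0], "angular": [0, 0, 0]}, {"translation": [0, -0.93, 0], "angular": [0, 0, 0]}]}}

```text
time: 82.7
tool_pos: [0.4487, 0.0327, 0.2689]
tool_rot: [-0.0, 1.0, 0.0, 0.0]
wrist_force: [-0.0, -0.9, 0.7]
grip_width: 0.0687
grasp_force: 0.0
```

Run:
```python
from h import *
print(pose()[:3,3])
im,W,c=shot("wrist","w_cap")
print("pred",proj((.536,.031,.04),W,c))
x,y=proj((.536,.031,.04),W,c).astype(int)
m=cv2.inRange(cv2.cvtColor(im,cv2.COLOR_BGR2HSV),(0,0,0),(180,255,60)); m[220:]=0
n,l,st,ce=cv2.connectedComponentsWithStats(m)
for i in range(1,n):
    if st[i,4]>60: print(st[i],ce[i].round(1),onz(ce[i],.04,W,c).round(4),onz(ce[i],.02,W,c).round(4))
g=cv2.cvtColor(im,cv2.COLOR_BGR2GRAY)
for r in range(y-34,y+36,2): print(r,''.join(" .:-=+*#%@"[min(9,int(v)//26)] for v in g[max(r,0),x-40:x+40:2]))
s,Ws,cs=shot("scene","s_end")
m=cv2.inRange(cv2.cvtColor(s,cv2.COLOR_BGR2HSV),(105,120,60),(130,255,255))
n,l,st,ce=cv2.connectedComponentsWithStats(m)
print([(st[i],ce[i].round(1)) for i in range(1,n) if st[i,4]>60],proj((.4472,-.2937,.13),Ws,cs))
```

```text
[0.44865497 0.03268406 0.26890071]
pred [318.57051746  97.82066492]
[312  29  21  11 100] [322.9  34.7] [0.6055 0.0261 0.04  ] [0.6097 0.0258 0.02  ]
[413  35  21  21 309] [422.7  45.3] [ 0.5941 -0.0898  0.04  ] [ 0.5977 -0.0959  0.02  ]
[303  80  33  34 876] [319.2  96.4] [0.5376 0.0302 0.04  ] [0.5385 0.0301 0.02  ]
63 #***+====++======================++++***
65 **+++==================+===++++*********
67 =====++=+*+++===++++*+******************
69 ++**+***********************************
71 ****************************************
73 ****************************************
75 ****************************************
77 *********************+******************
79 *****************=--:::-=***************
81 ***************+-::::::::-+*############
83 **************=::::::::::.:+*###########
85 #############*:.::::::::::.:=***********
87 ############*=:::::::::::...-++++++*****
89 ************+:.:::::::::....:=++++++++**
91 ************=:...:::.:.......-=+======++
93 ************=:...............-=+++++++++
95 ************-................:++++++++++
97 ************-................
[... 464 characters left out ...]
 *****************************++++==++++*
121 *********************************+++*+**
123 ****************************************
125 ##***********#**************************
127 ******************************#######***
129 ****************************************
131 ****************************************
[(array([ 88,   0,  50,  12, 491], dtype=int32), array([111.4,   4.7])), (array([188, 125,  11,  24, 100], dtype=int32), array([193.2, 135.4])), (array([171, 132,  15,  30, 205], dtype=int32), array([178.1, 144.3])), (array([152, 138,  19,  37, 342], dtype=int32), array([161.7, 153.9])), (array([574, 213,  39,  37, 821], dtype=int32), array([594. , 228.9]))] [193.59167552 137.60864958]
```

All three drivers stand in the rack, and the cap is upright at (0.5376,0.0302). I pick it with the gripper turned 45° so the fingers clear the pivot and jaw when placing.

Request:
{"name": "apply_moves", "arguments": {"plan": [{"translation": [0.889, 0.02, 0], "angular": [0, 0, 0]}, {"translation": [0.889, 0.02, 0], "angular": [0, 0, 0]}, {"translation": [0.889, 0.02, 0], "angular": [0, 0, 0]}, {"translation": [0.889, 0.02, 0], "angular": [0, 0, 0]}, {"translation": [0, 0, 0], "angular": [0, 0, 0]}, {"translation": [0, 0, 0], "angular": [0, 0, 0]}, {"translation": [0, 0, 0], "angular": [0, 0, 0]}, {"translation": [0, 0, 0], "angular": [0, 0, 0]}]}}

```text
time: 83.6
tool_pos: [0.537, 0.0296, 0.2685]
tool_rot: [0.0, 1.0, -0.0, 0.0]
wrist_force: [1.3, 0.8, 0.9]
grip_width: 0.0688
grasp_force: 0.0
```

Request:
{"name": "apply_moves", "arguments": {"plan": [{"translation": [0, 0, 0], "angular": [0, 0, 0.818]}, {"translation": [0, 0, 0], "angular": [0, 0, 0.818]}, {"translation": [0, 0, 0], "angular": [0, 0, 0.818]}, {"translation": [0, 0, 0], "angular": [0, 0, 0.818]}, {"translation": [0, 0, 0], "angular": [0, 0, 0.818]}, {"translation": [0, 0, 0], "angular": [0, 0, 0.818]}, {"translation": [0, 0, 0], "angular": [0, 0, 0.818]}, {"translation": [0, 0, 0], "angular": [0, 0, 0.818]}]}}

```text
time: 84.4
tool_pos: [0.5372, 0.0297, 0.2685]
tool_rot: [-0.0, 0.923, -0.384, 0.0]
wrist_force: [0.0, -0.9, -0.3]
grip_width: 0.0683
grasp_force: 0.0
```

Request:
{"name": "apply_moves", "arguments": {"plan": [{"translation": [0, 0, 0.8], "angular": [0, 0, 0]}, {"translation": [0, 0, 0.8], "angular": [0, 0, 0]}, {"translation": [0, 0, 0.8], "angular": [0, 0, 0]}, {"translation": [0, 0, 0.8], "angular": [0, 0, 0]}, {"translation": [0, 0, 0.8], "angular": [0, 0, 0]}, {"translation": [0, 0, 0.8], "angular": [0, 0, 0]}, {"translation": [0, 0, 0.8], "angular": [0, 0, 0]}, {"translation": [0, 0, 0], "angular": [0, 0, 0]}]}}

```text
time: 85.2
tool_pos: [0.5358, 0.0297, 0.1264]
tool_rot: [0.001, 0.924, -0.383, -0.002]
wrist_force: [0.4, -0.6, 0.6]
grip_width: 0.0688
grasp_force: 0.0
```

Request:
{"name": "apply_moves", "arguments": {"plan": [{"translation": [0, 0, 0.6], "angular": [0, 0, 0]}, {"translation": [0, 0, 0.7], "angular": [0, 0, 0]}, {"translation": [0, 0, 0.7], "angular": [0, 0, 0]}, {"translation": [0, 0, 0.7], "angular": [0, 0, 0]}, {"translation": [0, 0, 0.7], "angular": [0, 0, 0]}, {"translation": [0, 0, 0.54], "angular": [0, 0, 0]}, {"translation": [0, 0, 0], "angular": [0, 0, 0]}, {"translation": [0, 0, 0], "angular": [0, 0, 0]}]}}

```text
time: 86.0
tool_pos: [0.5379, 0.0297, 0.0301]
tool_rot: [-0.0, 0.924, -0.383, 0.0]
wrist_force: [-0.4, -0.7, -0.1]
grip_width: 0.0685
grasp_force: 0.0
```

Request:
{"name": "apply_moves", "arguments": {"jaw": -1, "plan": [{"translation": [0, 0, 0], "angular": [0, 0, 0]}, {"translation": [0, 0, 0], "angular": [0, 0, 0]}, {"translation": [0, 0, 0], "angular": [0, 0, 0]}, {"translation": [0, 0, 0], "angular": [0, 0, 0]}, {"translation": [0, 0, 0], "angular": [0, 0, 0]}, {"translation": [0, 0, 0], "angular": [0, 0, 0]}, {"translation": [0, 0, 0], "angular": [0, 0, 0]}, {"translation": [0, 0, 0], "angular": [0, 0, 0]}]}}

```text
time: 86.8
tool_pos: [0.5379, 0.0297, 0.0302]
tool_rot: [-0.0, 0.924, -0.383, 0.0]
wrist_force: [-0.9, 1.2, 6.9]
grip_width: 0.0416
grasp_force: 30.0
```

Request:
{"name": "apply_moves", "arguments": {"plan": [{"translation": [0, 0, -0.5], "angular": [0, 0, 0]}, {"translation": [0, 0, -0.6], "angular": [0, 0, 0]}, {"translation": [0, 0, -0.6], "angular": [0, 0, 0]}, {"translation": [0, 0, -0.6], "angular": [0, 0, 0]}, {"translation": [0, 0, -0.6], "angular": [0, 0, 0]}, {"translation": [0, 0, -0.6], "angular": [0, 0, 0]}, {"translation": [0, 0, -0.5], "angular": [0, 0, 0]}, {"translation": [0, 0, 0], "angular": [0, 0, 0]}]}}

```text
time: 87.6
tool_pos: [0.5387, 0.0298, 0.1318]
tool_rot: [-0.001, 0.924, -0.383, 0.001]
wrist_force: [0.4, -0.6, -0.1]
grip_width: 0.0414
grasp_force: 30.0
```

Request:
{"name": "apply_moves", "arguments": {"plan": [{"translation": [0.098, -0.636, 0], "angular": [0, 0, 0]}, {"translation": [0.098, -0.636, 0], "angular": [0, 0, 0]}, {"translation": [0.098, -0.636, 0], "angular": [0, 0, 0]}, {"translation": [0.098, -0.636, 0], "angular": [0, 0, 0]}, {"translation": [0.098, -0.636, 0], "angular": [0, 0, 0]}, {"translation": [0.098, -0.636, 0], "angular": [0, 0, 0]}, {"translation": [0, 0, 0], "angular": [0, 0, 0]}, {"translation": [0, 0, 0], "angular": [0, 0, 0]}]}}

```text
time: 88.4
tool_pos: [0.6154, 0.087, 0.1294]
tool_rot: [0.0, 0.924, -0.382, -0.0]
wrist_force: [-0.4, 0.3, -1.2]
grip_width: 0.0416
grasp_force: 30.0
```

Request:
{"name": "apply_moves", "arguments": {"plan": [{"translation": [0, 0, 0.3], "angular": [0, 0, 0]}, {"translation": [0, 0, 0.3], "angular": [0, 0, 0]}, {"translation": [0, 0, 0.3], "angular": [0, 0, 0]}, {"translation": [0, 0, 0.3], "angular": [0, 0, 0]}, {"translation": [0, 0, 0.3], "angular": [0, 0, 0]}, {"translation": [0, 0, 0.2], "angular": [0, 0, 0]}, {"translation": [0, 0, 0], "angular": [0, 0, 0]}, {"translation": [0, 0, 0], "angular": [0, 0, 0]}]}}

```text
time: 89.2
tool_pos: [0.6155, 0.0868, 0.0873]
tool_rot: [0.0, 0.924, -0.383, -0.0]
wrist_force: [-1.0, 0.1, -0.5]
grip_width: 0.0414
grasp_force: 30.0
```

Request:
{"name": "apply_moves", "arguments": {"plan": [{"translation": [0, 0, 0.05], "angular": [0, 0, 0]}, {"translation": [0, 0, 0], "angular": [0, 0, 0]}, {"translation": [0, 0, 0], "angular": [0, 0, 0]}, {"translation": [0, 0, 0], "angular": [0, 0, 0]}, {"translation": [0, 0, 0], "angular": [0, 0, 0]}, {"translation": [0, 0, 0], "angular": [0, 0, 0]}, {"translation": [0, 0, 0], "angular": [0, 0, 0]}, {"translation": [0, 0, 0], "angular": [0, 0, 0]}]}}

```text
time: 90.0
tool_pos: [0.6155, 0.0868, 0.086]
tool_rot: [0.0, 0.924, -0.383, -0.0]
wrist_force: [0.2, 0.7, -0.8]
grip_width: 0.0417
grasp_force: 30.0
```

Request:
{"name": "apply_moves", "arguments": {"jaw": 0.3, "plan": [{"translation": [0, 0, 0], "angular": [0, 0, 0]}, {"translation": [0, 0, 0], "angular": [0, 0, 0]}, {"translation": [0, 0, 0], "angular": [0, 0, 0]}, {"translation": [0, 0, 0], "angular": [0, 0, 0]}, {"translation": [0, 0, -0.3], "angular": [0, 0, 0]}, {"translation": [0, 0, -0.7], "angular": [0, 0, 0]}, {"translation": [0, 0, -1], "angular": [0, 0, 0]}, {"translation": [0, 0, -1], "angular": [0, 0, 0]}]}}

```text
time: 90.8
tool_pos: [0.6156, 0.0868, 0.1632]
tool_rot: [-0.0, 0.924, -0.383, 0.0]
wrist_force: [0.5, -0.1, 0.4]
grip_width: 0.0593
grasp_force: 0.0
```

Request:
{"name": "apply_moves", "arguments": {"plan": [{"translation": [0, 0, -1], "angular": [0, 0, 0]}, {"translation": [0, 0, -1], "angular": [0, 0, 0]}, {"translation": [0, 0, -1], "angular": [0, 0, 0]}, {"translation": [0, 0, -1], "angular": [0, 0, 0]}, {"translation": [-0.8, 0.8, 0], "angular": [0, 0, 0]}, {"translation": [-0.8, 0.8, 0], "angular": [0, 0, 0]}, {"translation": [-0.8, 0.8, 0], "angular": [0, 0, 0]}, {"translation": [-0.8, 0.8, 0], "angular": [0, 0, 0]}]}}

```text
time: 91.6
tool_pos: [0.5013, 0.0868, 0.2624]
tool_rot: [-0.0, 0.924, -0.383, 0.001]
wrist_force: [1.5, -0.2, 0.0]
grip_width: 0.0594
grasp_force: 0.0
```

```bash
python3 - <<'E'
from h import *
print(pose()[:3,3])
for n,V in (("wrist",70),("scene",70)):
    im,W,c=shot(n,"end_"+n)
    x,y=proj((.6158,.0868,.075),W,c).astype(int)
    m=cv2.inRange(cv2.cvtColor(im,cv2.COLOR_BGR2HSV),(0,0,0),(180,255,V)); k=np.zeros_like(m);k[max(y-45,0):y+45,x-45:x+45]=255
    cs,_=cv2.findContours(m&k,cv2.RETR_EXTERNAL,cv2.CHAIN_APPROX_NONE)
    for q in cs:
        if cv2.contourArea(q)>60:
            (a,b),d,ang=cv2.minAreaRect(q); print(n,(round(a,1),round(b,1)),d,"pred",proj((.6158,.0868,.075),W,c).round(1),onz((a,b),.075,W,c).round(4))
E
python3 chk.py
```

```text
[0.50130462 0.08677938 0.26243286]
wrist (241.9, 102.6) (44.376014709472656, 39.38371276855469) pred [243.3 101.9] [0.6164 0.0884 0.075 ]
scene (332.0, 221.5) (21.0, 16.0) pred [331.9 222.2] [0.6136 0.0868 0.075 ]
blue [154 150  17  25 207] [163.9 160.7]
blue [176 150  10  12  66] [181.3 155. ]
dark [262 198   6  11  39] [264.4 203.3]
dark [324 211  17  22 286] [332.6 222.4]
```

```bash
python3 -c "
from cell import manip
print(manip.sign_off())"
```

```text
the job is handed in; nothing more can be done
None
```

I handed the job in at about 92 s. By my camera checks all three drivers were magnetised longest to shortest and stand in the rack, the cap sits centred on the well, and the lever is at rest; `sign_off` returned no verdict.

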